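# Make up the lifting-gear tray

## Robot

A 6-joint arm with a two-finger parallel gripper is mounted at the origin on the work surface. World frame = base frame: x ahead of the robot, y to its left, z up, the work surface at z = 0. Lengths are in m, angles in degrees, forces in N, time in s.
With the tool pointing down it reaches from about 0.35 to 0.775 m from the base axis. Payload 7.3 kg.
Tool frame: the origin (TCP) lies at the very end of the fingers, on their centre line; the grasp point (between the pads) lies 19 mm behind it; z points along the fingers, x is the direction in which the jaws open and shut, and the axes are right-handed (so a half turn about z gives the same grasp; the last joint's range is limited). The gripper opens to 92 mm and grips with 3 to 60 N. Pads are 19 mm wide; open, the fingers measure 130 mm over their backs; the gripper's body (75 mm by 190 mm) begins 47 mm behind the grasp point.
Start: joints at [67.494, 19.595, 87.324, -0, 73.075, -8.365], TCP at [0.128, 0.509, 0.227] pointing down, gripper open.
Joint ranges: [-145.02, 145.02], [-44.19, 115.74], [2.07, 154.8], [-57.11, 237.11], [16.16, 152.29], [-177.93, 177.93]. Speed limits (degrees/s): [147.25, 147.25, 180, 180, 180, 180].

## Interface

Orientations are given as [roll, pitch, yaw] about the fixed x, y, z axes, in that order (R = Rz(yaw) Ry(pitch) Rx(roll)).
In Python, from plant import telemetry, imaging, r gives the robot as it stands. The module is installed in compiled form; this text tells all that it offers.
- The arm moves only by the shell command python3 -m jog 'ROWS' [FORCE]. ROWS is JSON, a list of rows, each an object of numbers: "grip": the finger opening in mm, from 0 to 91.8; "dx", "dy", "dz": the shift along the tool's x, y, z in mm; "spin": the turn about the tool's z in rad. In form: [{"grip": .., "dx": .., "dy": .., "dz": .., "spin": ..}, ...]. A call has 1 to 20 rows; each row is the pose to reach, as a shift and turn from the pose measured when the call began, along the tool's axes at that moment; what a row does not reach only later rows make up. A row lasts 1/12 s, in which the tool goes at most 41.7 mm and 7.16 degrees, less where a joint would pass 70% of its speed; a pose out of reach is approached as far as the arm can. A call with a gripper value outside its range is refused whole. The fingers move at their own pace and stop on an object; FORCE is the grip in N (left out, the last holds). Time passes only in rows, so rows that repeat a pose let the fingers close. It gives the time, the measured TCP pose, the force and the opening at its end, in the units of the state.
- telemetry.get_state(): the state, without advancing time (a new reading comes with each control period).
- imaging.read_camera(name): name is "scene" or "top" or "wrist"; returns the picture (480x640x3 uint8, blue, green, red); there is no depth.
- imaging.camera_params(name): a dict with "intrinsics" (3x3 intrinsics, pixels), "R" (3x3) and "t" (3): a world point X has camera coordinates R X + t; the wrist camera has in their place "T_tool_cam" (4x4, takes a point from camera to tool coordinates, whose origin is the TCP and whose axes are the tool frame's). Camera axes: x right, y down, z forward; pixel columns grow to the right and rows downward; lengths in m; the calibration is good to about 2 mm. A picture is of the moment at which its call begins: read the wrist's pose just before it. camera_params takes no time and is no camera call.
- r.finish_job(): hands the job in, once; it reports no verdict.
The state is a dict: "t": time; "joints": joint angles; "joint_vel": joint speeds; "effort": joint torques, N m; "position": TCP position; "tool_rot": TCP orientation; "wrist_force": force on the tool from outside, world axes, zero at the start; "torque": the same for the moment, N m; "opening": finger opening in m.
Only numpy, scipy, OpenCV 4.12 (cv2) and the standard library are available. Lean on these libraries where they do the work, as an engineer would, in place of code of your own. Each camera call takes 0.05 s, during which the arm holds its last target.

## Task

Make up the lifting-gear tray to match the shapes painted on its mats: set the D shackle and the long eye bolt down gently, not dropped, each on its own painted shape and the same way round. Clip the snap hook through its sprung gate onto the leg of the tray's U-bolt that its painted shape goes round, give it a firm tug back along its shank, without wrenching it, to prove it has caught, and leave it lying on its shape with the gate shut. Leave the short eye bolt, the tin and the tape roll where they are.

Things in the scene. Friction and masses are not known exactly. Their poses are not given: they have to be found in the camera images.
- tray: Open grey tray, 245 (x) by 372 (y) mm, walls 34 high, 5 thick, fixed. Origin: centre of its underside. Three rubber mats side by side on its floor, upper face 8 mm above the bench; white painted shapes, 2.5 mm wider all round than the items. The two outer mats may be in either order; the middle one shows the hook: bowl to tray +x, gate side to tray +y (hook axes parallel to tray axes).
- ubolt: Rigid steel U-bolt standing on the middle mat, 10 mm bar, two upright legs 46 mm apart between centres, straight for 37 mm, joined by a half-round top, 65 mm high over all. Origin: foot of the leg that the hook goes round, on the mat; the other leg stands 46 mm from it towards tray +y. Axes parallel to the tray's.
- ubolt_leg (a point): Point on the centre line of the leg that the hook goes round, 10 mm above the mat, axes parallel to the tray's.
- hook_mark (a point): Centre of the painted eye of the snap hook's shape, on the middle mat; 116 mm from the leg the hook goes round, towards tray -x. The hook's body origin belongs 32 mm from it towards tray +x, on the mat.
- hook: Zinc-plated steel snap hook, 153 mm long, lying flat, about 0.26 kg. Origin: underside of the middle of the flat-sided shank, 36 (x) by 16 (y) by 12 mm: grip it there, across y. +x to the bowl (outside ends at x = 102 mm), round eye at the -x end. Loop of 12 mm bar: spine on the -y side (outside y = -28), nose on the +y side (y = 14 to 26), its tip at x = 62 mm.
- hook_gate (a joint): Gate angle: 0 shut, 1.0 rad fully in; spring-shut, 1.5 to 4 N pushes it in. It spans x = 22 to 62 mm of the hook, outer face y = 23. A 10 mm bar pressed on it towards hook -y, centre at x = 42 to 56, enters; from centre y = 5 or less it passes inside the nose to +x, the gate shuts behind it, and it seats in the bowl at x = 85, y = -1. On the rigid nose tip a bar stops dead, centre beyond y = 25.
- hook_eye (a point): Centre of the round eye at the hook's -x end, 32 mm from the body origin, 6 mm above the underside.
- shackle: D shackle of 13 mm zinc-plated steel bar, 93 mm long, 52 mm over its parallel legs, lying on its side, 26 mm high at the pin end, 13 mm at the crown, about 0.33 kg. Origin: at underside level midway between the legs, where it is gripped across both (52 mm, along y). +x to the round crown (outside x = 52 mm); the screw pin runs along y at x = -28 mm, its small ring head out to y = -53 mm.
- shackle_pin (a point): Middle of the shackle's pin, 28 mm from its origin towards -x, 13 mm above the underside.
- shackle_crown (a point): Middle of the bar of the shackle's crown, 45.5 mm from its origin towards +x.
- mat_shackle: Outer mat with the shackle's painted shape, 3 mm thick. Origin: on the mat's underside (5 mm above the bench) below where the shackle's origin belongs, axes as the shackle's must be.
- mark_pin (a point): Where the middle of the shackle's pin belongs, on the mat's upper face.
- mark_crown (a point): Where the crown of the shackle belongs, on the mat's upper face.
- eyebolt: Long eye bolt of 13 mm zinc-plated steel, lying flat, 144 mm long, about 0.27 kg. Origin: underside of the shank 42 mm from the ring's centre, a good place to grip it (13 mm, along y). +x to the ring (53 mm over, 27 mm hole), threaded tip at x = -75 mm.
- eyebolt_ring (a point): Centre of the eye bolt's ring, 42 mm from its origin towards +x.
- eyebolt_tip (a point): Threaded end of the eye bolt's shank, 75 mm from its origin towards -x.
- mat_eyebolt: Outer mat with the long eye bolt's painted shape, 3 mm thick. Origin: on the mat's underside (5 mm above the bench) below where the eye bolt's origin belongs, axes as the eye bolt's must be.
- mark_ring (a point): Where the centre of the eye bolt's ring belongs, on the mat's upper face.
- mark_tip (a point): Where the tip of the eye bolt's shank belongs, on the mat's upper face.
- short_eyebolt: Spare short eye bolt, 9 mm bar, 81 mm long, lying on the bench; not part of the kit. Origin: underside of its shank.
- tin: Closed round metal tin, 72 mm across, 58 mm high, on the bench; not part of the kit. Origin: centre of its underside.
- tape_roll: Roll of yellow tape lying flat, 110 mm across, 45 mm high; not part of the kit. Origin: centre of its underside.

How it is judged:
By the outcome, as a careful person would: the job done as asked, in the order asked, and still so for the second after the job is handed in, with the robot touching nothing.
It also fails if it takes over 72 s, if anything falls off the work surface, if the arm or the gripper's body presses on something with over 40 N, if the wrist force passes 120 N, or if a joint passes its speed limit or range.

## Working session

There is one attempt and no reset: what is moved stays moved. The work goes in short steps, Python scripts to look and compute and a shell command to move; the robot and the scene stay as the last step left them, time stands still between calls to the robot, and variables do not carry over. Pictures are saved under pics/ and viewed, and the job is handed in when it is done.

```bash
mkdir -p pics
python3 - <<'E'
from plant import telemetry, imaging, r
import cv2,numpy as np
np.set_printoptions(precision=4,suppress=True)
print(telemetry.get_state())
for n in ["scene","top","wrist"]:
    print(n,imaging.camera_params(n))
    cv2.imwrite(f"pics/{n}0.png",imaging.read_camera(n))
E
```

```text
{'t': 0.0, 'joints': array([67.495 , 19.6363, 87.3771,  0.0025, 73.0735, -8.3647]), 'joint_vel': array([ 0.0454, -0.1156, -0.0327, -0.0246,  0.0003,  0.0174]), 'effort': array([ -0.0021, -43.1247, -24.4223,   0.0718,   0.0557,  -0.0001]), 'position': array([0.1281, 0.5087, 0.226 ]), 'tool_rot': array([-179.985 ,    0.0856,   75.8589]), 'wrist_force': array([-0.5506, -0.6042, -0.0663]), 'torque': array([-0.01  , -0.0296, -0.0413]), 'opening': 0.09185939915764535}
scene {'intrinsics': array([[575.6803,   0.    , 312.035 ],
       [  0.    , 575.6803, 241.0686],
       [  0.    ,   0.    ,   1.    ]]), 'R': array([[ 0.8001,  0.5997, -0.017 ],
       [ 0.4251, -0.5866, -0.6893],
       [-0.4233,  0.5443, -0.7243]]), 't': array([-0.4486, -0.2594,  1.4273])}
top {'intrinsics': array([[460.5565,   0.    , 325.5442],
       [  0.    , 460.5565, 225.5569],
       [  0.    ,   0.    ,   1.    ]]), 'R': array([[-0.0158, -0.9994, -0.0302],
       [-0.9937,  0.019 , -0.1101],
       [ 0.1106,  0.0283, -0.9935]]), 't': array([-0.0239,  0.5976,  0.9184])}
wrist {'intrinsics': array([[343.8007,   0.    , 314.6623],
       [  0.    , 343.8007, 240.3242],
       [  0.    ,   0.    ,   1.    ]]), 'T_tool_cam': array([[ 1.    , -0.0005, -0.0005,  0.0004],
       [ 0.0006,  0.9607,  0.2777, -0.0734],
       [ 0.0003, -0.2777,  0.9607, -0.1581],
       [ 0.    ,  0.    ,  0.    ,  1.    ]])}
```

View pics/top0.png

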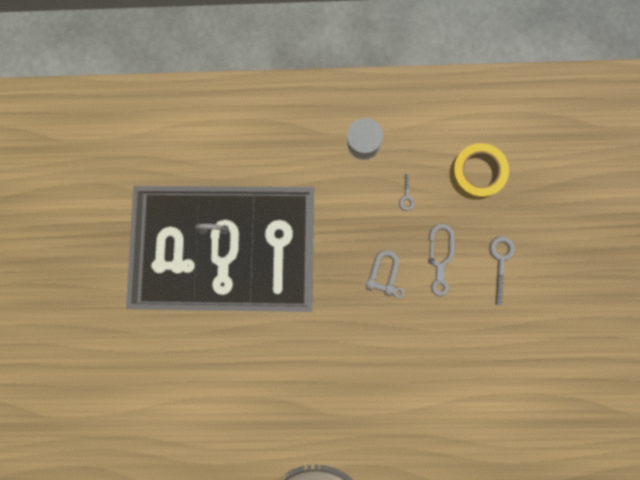

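View pics/scene0.png

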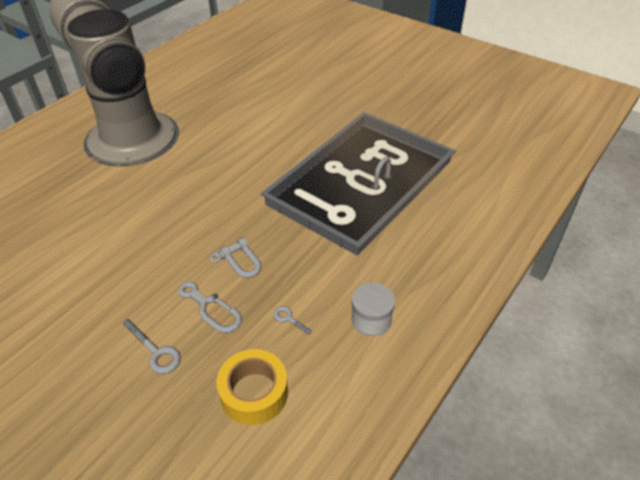

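View pics/wrist0.png

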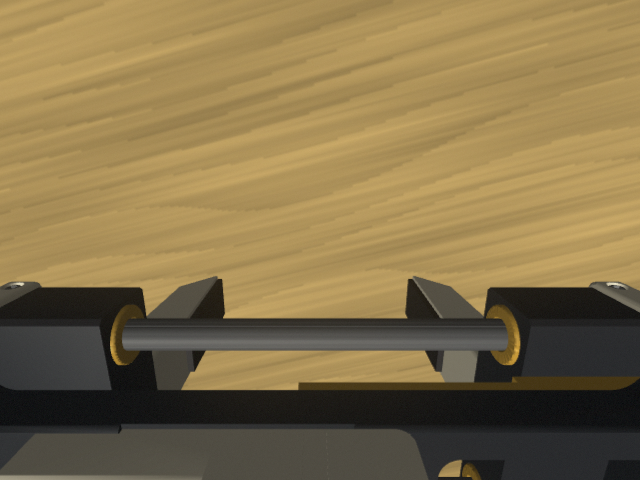

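```bash
cat > h.py <<'E'
import numpy as np,cv2
from plant import telemetry, imaging, r
from scipy.spatial.transform import Rotation as Ro
np.set_printoptions(precision=4,suppress=True)
def cam(name,st=None):
    p=imaging.camera_params(name);K=p["intrinsics"]
    if name=="wrist":
        T=p["T_tool_cam"];Rt=Ro.from_euler('xyz',st["tool_rot"],degrees=True).as_matrix()
        Rc=Rt@T[:3,:3];C=Rt@T[:3,3]+st["position"]
    else:
        Rc=p["R"].T;C=-Rc@p["t"]
    return K,Rc,C
def cast(c,uv,z):
    K,Rc,C=c;uv=np.atleast_2d(np.asarray(uv,float))
    d=(Rc@np.linalg.inv(K)@np.c_[uv,np.ones(len(uv))].T).T
    return C+d*((z-C[2])/d[:,2])[:,None]
def proj(c,X):
    K,Rc,C=c;q=(K@Rc.T@(np.atleast_2d(X)-C).T).T
    return q[:,:2]/q[:,2:]
def shot(fn):
    st=telemetry.get_state();im=imaging.read_camera("wrist");cv2.imwrite(f"pics/{fn}.png",im)
    return im,cam("wrist",st),st
def go(st,p,yaw):
    """tool-frame shift in mm and spin in rad to pose p, yaw (pointing down)"""
    Rt=Ro.from_euler('xyz',st["tool_rot"],degrees=True).as_matrix()
    d=Rt.T@(np.asarray(p)-st["position"])*1000
    dy=(yaw-st["tool_rot"][2]+180)%360-180
    return d.round(1), "spin",round(-np.radians(dy),3)
E
python3 - <<'E'
from h import *
im=cv2.imread("pics/top0.png");c=cam("top")
print("cams",c[2])
print("tray rim corners z34",cast(c,[(134,187),(313,187),(312,310),(127,308)],.034))
print("sh",cast(c,[(386,253),(381,287),(401,293)],.01))
print("hook",cast(c,[(440,288),(441,230),(438,268)],.006))
print("eb",cast(c,[(502,249),(499,304)],.006))
print("marks: sh, hook eye, ring,tip",cast(c,[(170,267),(170,230),(222,285),(278,234),(278,293)],.008))
cv2.imwrite("pics/topc.png",cv2.resize(im[170:330,120:320],None,fx=4,fy=4,interpolation=cv2.INTER_CUBIC)[:600,:800])
E
```

```text
cams [ 0.4919 -0.0613  0.9775]
tray rim corners z34 [[ 0.6865  0.3682  0.034 ]
 [ 0.6782 -0.0096  0.034 ]
 [ 0.4256 -0.0043  0.034 ]
 [ 0.4349  0.375   0.034 ]]
sh [[ 0.5394 -0.1594  0.01  ]
 [ 0.4691 -0.1469  0.01  ]
 [ 0.4561 -0.1878  0.01  ]]
hook [[ 0.4651 -0.2693  0.006 ]
 [ 0.586  -0.2766  0.006 ]
 [ 0.5065 -0.2669  0.006 ]]
eb [[ 0.5438 -0.4012  0.006 ]
 [ 0.4306 -0.3886  0.006 ]]
marks: sh, hook eye, ring,tip [[0.5178 0.2975 0.008 ]
 [0.5967 0.2992 0.008 ]
 [0.4782 0.1861 0.008 ]
 [0.5838 0.0675 0.008 ]
 [0.4598 0.068  0.008 ]]
```

View pics/topc.png

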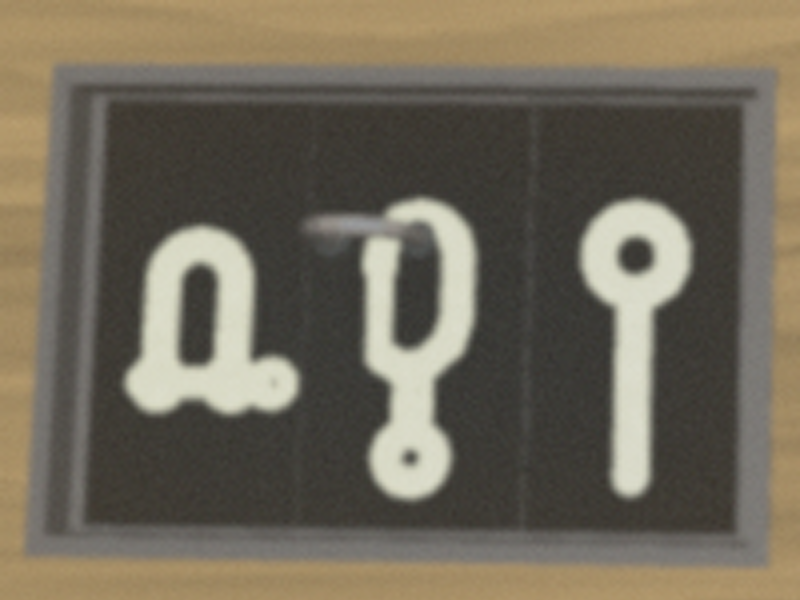

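```bash
python3 -c "
from h import *
st=telemetry.get_state();print(go(st,[.60,.18,.16],90))"
```

```text
(array([-203.5,  537.9,   66.4]), 'spin', np.float64(-0.247))
```

```bash
python3 -m jog '[{"grip":91,"dx":-203.5,"dy":538,"dz":66,"spin":-0.247},{"grip":91,"dx":-203.5,"dy":538,"dz":66,"spin":-0.247},{"grip":91,"dx":-203.5,"dy":538,"dz":66,"spin":-0.247},{"grip":91,"dx":-203.5,"dy":538,"dz":66,"spin":-0.247},{"grip":91,"dx":-203.5,"dy":538,"dz":66,"spin":-0.247},{"grip":91,"dx":-203.5,"dy":538,"dz":66,"spin":-0.247},{"grip":91,"dx":-203.5,"dy":538,"dz":66,"spin":-0.247},{"grip":91,"dx":-203.5,"dy":538,"dz":66,"spin":-0.247},{"grip":91,"dx":-203.5,"dy":538,"dz":66,"spin":-0.247},{"grip":91,"dx":-203.5,"dy":538,"dz":66,"spin":-0.247},{"grip":91,"dx":-203.5,"dy":538,"dz":66,"spin":-0.247},{"grip":91,"dx":-203.5,"dy":538,"dz":66,"spin":-0.247},{"grip":91,"dx":-203.5,"dy":538,"dz":66,"spin":-0.247},{"grip":91,"dx":-203.5,"dy":538,"dz":66,"spin":-0.247},{"grip":91,"dx":-203.5,"dy":538,"dz":66,"spin":-0.247},{"grip":91,"dx":-203.5,"dy":538,"dz":66,"spin":-0.247},{"grip":91,"dx":-203.5,"dy":538,"dz":66,"spin":-0.247},{"grip":91,"dx":-203.5,"dy":538,"dz":66,"spin":-0.247},{"grip":91,"dx":-203.5,"dy":538,"dz":66,"spin":-0.247},{"grip":91,"dx":-203.5,"dy":538,"dz":66,"spin":-0.247}]'
python3 -c "
from h import *
im,c,st=shot('w1');print(st)"
```

```text
t: 1.82
position: [0.5993, 0.1812, 0.161]
tool_rot: [180.0, 0.0, 90.1]
wrist_force: [0.4, 0.6, 0.2]
opening: 0.0907
{'t': 1.8167, 'joints': array([  9.8406,  33.243 ,  75.6977,  -0.0506,  71.0646, -80.2619]), 'joint_vel': array([-0.2695,  0.2064, -0.3678, -0.1035,  0.0113, -0.1239]), 'effort': array([ -0.1936, -54.2725, -23.9355,  -0.0318,   0.0878,   0.0039]), 'position': array([0.5993, 0.1812, 0.161 ]), 'tool_rot': array([179.9972,   0.0481,  90.1189]), 'wrist_force': array([0.3754, 0.6215, 0.2486]), 'torque': array([ 0.0632,  0.0307, -0.0188]), 'opening': 0.0907073431644097}
```

View pics/w1.png

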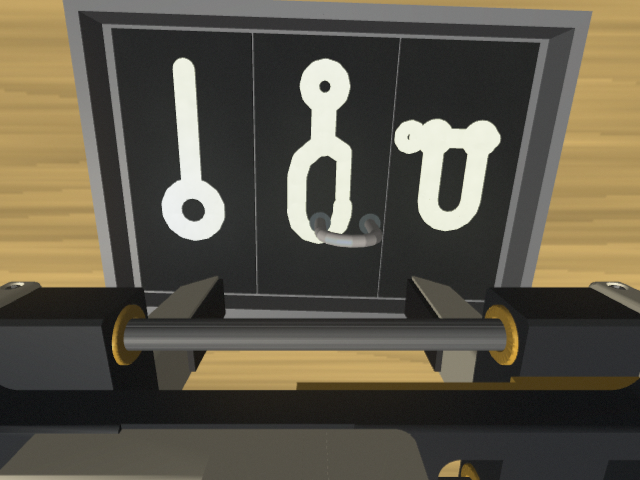

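```bash
cat > ms.py <<'E'
from h import *
def comps(mask,c,z,amin=150):
    """contours (outer+holes) in world xy of each component"""
    cs,hi=cv2.findContours(mask,cv2.RETR_CCOMP,cv2.CHAIN_APPROX_NONE)
    out=[]
    for i,q in enumerate(cs):
        if hi[0][i][3]<0 and cv2.contourArea(q)>amin:
            ho=[cast(c,cs[j][:,0],z)[:,:2] for j in range(len(cs)) if hi[0][j][3]==i and cv2.contourArea(cs[j])>3]
            out.append((cast(c,q[:,0],z)[:,:2],ho,q[:,0]))
    return out
def circ(p):
    A=np.c_[2*p,np.ones(len(p))];s=np.linalg.lstsq(A,(p**2).sum(1),rcond=None)[0]
    return s[:2],np.sqrt(s[2]+s[:2]@s[:2])
def cent(p):
    m=cv2.moments((p*1e4).astype(np.float32).reshape(-1,1,2)); return np.array([m['m10'],m['m01']])/m['m00']/1e4, abs(m['m00'])/1e8
E
python3 - <<'E'
from ms import *
im=cv2.imread("pics/w1.png")
p=imaging.camera_params("wrist")
st=dict(position=np.array([0.5993,0.1812,0.161]),tool_rot=np.array([179.9972,0.0481,90.1189]))
c=cam("wrist",st)
mask=((im.min(2)>150)).astype(np.uint8)*255; mask[270:]=0
# restrict to tray
for o,h,q in comps(mask,c,.008):
    print("bbox px",q.min(0),q.max(0),"world min",o.min(0),"max",o.max(0))
    for x in h: print("   hole c,area mm2",cent(x)[0],cent(x)[1]*1e6,"minAreaRect",[np.round(v,2) for v in cv2.minAreaRect((x*1000).astype(np.float32))])
# tray seams
g=cv2.cvtColor(im,cv2.COLOR_BGR2GRAY)
np.save("c1.npy",np.array([0]))
cv2.imwrite("pics/w1c.png",cv2.resize(im[30:270,380:560],None,fx=2.5,fy=2.5,interpolation=cv2.INTER_CUBIC))
# seams: brightest col near
for lo,hi_,a in ((245,265,0),(370,410,1)):
    pts=[]
    for v in range(60,120 if 0 else 280,5):
        row=g[v,lo:hi_].astype(float)
        pts.append((lo+row.argmax(),v))
    w=cast(c,pts,.008)
    k=np.polyfit(w[:,0],w[:,1],1)
    for _ in range(5):
        res=abs(np.polyval(k,w[:,0])-w[:,1]); ok=res<max(.0015,np.median(res)); k=np.polyfit(w[ok,0],w[ok,1],1)
    print("seam yaw deg",np.degrees(np.arctan(k[0])),ok.sum(),len(ok),"y at x=.555",np.polyval(k,.555))
E
```

```text
bbox px [126 209] [136 255] world min [0.5863 0.0065] max [0.6308 0.0124]
   hole c,area mm2 [0.5999 0.0111] 3.548795825149864 minAreaRect [array([599.94,  11.13]), array([1.86, 2.22]), np.float64(41.76)]
bbox px [ 95 202] [112 268] world min [ 0.5798 -0.0226] max [ 0.6441 -0.0117]
   hole c,area mm2 [ 0.6382 -0.0211] 5.384805246777832 minAreaRect [array([638.21, -21.13]), array([1.93, 3.15]), np.float64(42.05)]
   hole c,area mm2 [ 0.5976 -0.0168] 3.5281830621883272 minAreaRect [array([597.61, -16.83]), array([1.83, 2.19]), np.float64(41.09)]
   hole c,area mm2 [ 0.5952 -0.0197] 3.5064972776174543 minAreaRect [array([595.24, -19.67]), array([1.82, 2.23]), np.float64(40.97)]
   hole c,area mm2 [ 0.5863 -0.014 ] 3.4250686710700395 minAreaRect [array([586.31, -13.98]), array([1.8 , 2.16]), np.float64(40.87)]
   hole c,area mm2 [ 0.5854 -0.0165] 8.541830067783593 minAreaRect [array([585.38, -16.57]), array([3.  , 3.58]), np.float64(40.77)]
bbox px [395 119] [499 230] world min [0.5078 0.2501] max [0.6056 0.341 ]
   hole c,area mm2 [0.5589 0.3033] 1171.2866190475227 minAreaRect [array([559.64, 303.28]), array([22.78, 57.88]), np.float64(88.43)]
   hole c,area mm2 [0.5223 0.2617] 8.256098867654801 minAreaRect [array([522.5 , 261.65]), array([2.55, 4.98]), np.float64(79.64)]
bbox px [287  59] [364 246] world min [0.4616 0.1554] max [0.6214 0.2275]
   hole c,area mm2 [0.4821 0.1889] 76.21426880687474 minAreaRect [array([481.97, 188.92]), array([9.9 , 9.58]), np.float64(47.45)]
bbox px [162  58] [224 240] world min [0.461  0.0404] max [0.6158 0.0975]
   hole c,area mm2 [0.5869 0.069 ] 377.40565719485284 minAreaRect [array([586.97,  68.88]), array([21.83, 22.01]), np.float64(42.09)]
seam yaw deg -1.6731796975379998 44 44 y at x=.555 0.12714858108771065
seam yaw deg -1.6413386456392056 33 44 y at x=.555 0.2460712228520968
```

View pics/w1c.png

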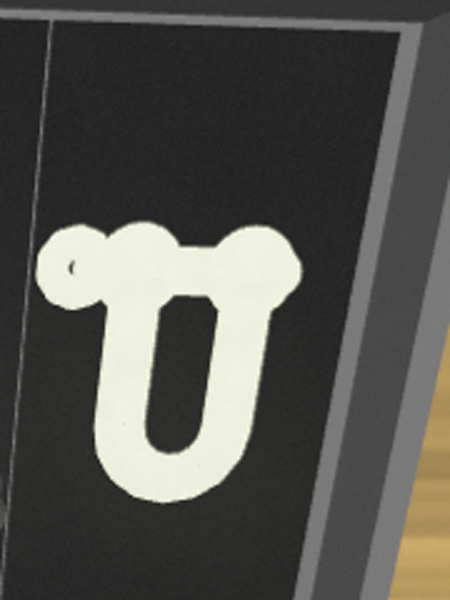

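```bash
cat > meas.py <<'E'
from ms import *
def line(p):
    m=p.mean(0);u=np.linalg.svd(p-m)[2][0]; u=u if u[0]>0 else -u
    return m,u
def eb(o,hole,nm,lo=-.105,hi=-.035):
    rc=circ(hole)[0]; oc=None
    d=np.linalg.norm(o-rc,axis=1)
    far=o[d.argmax()]; u=(rc-far)/np.linalg.norm(rc-far)
    for _ in range(4):
        n=np.array([-u[1],u[0]]);s=(o-rc)@u;t=(o-rc)@n
        A=(s>lo)&(s<hi)&(t>0);B=(s>lo)&(s<hi)&(t<0)
        ka=np.polyfit(s[A],t[A],1);kb=np.polyfit(s[B],t[B],1)
        k=(ka+kb)/2
        a=np.arctan(k[0]);u=np.array([u[0]*np.cos(a)-u[1]*np.sin(a),u[0]*np.sin(a)+u[1]*np.cos(a)])
    print(nm,"ring",rc*1e3,"r",circ(hole)[1]*1e3,"shank yaw",np.degrees(np.arctan2(u[1],u[0])),"axis offset at ring",k[1]*1e3,"w",(ka[1]-kb[1])*1e3,"smin",s.min()*1e3,"smax",s.max()*1e3)
    return rc,u
def sh(o,hole,nm,rin,rout):
    # hole: slot; iteratively find axis
    c0,_=cent(hole);m=cv2.minAreaRect((hole*1000).astype(np.float32))
    b=cv2.boxPoints(m);e=[b[1]-b[0],b[2]-b[1]];e=max(e,key=np.linalg.norm);u=e/np.linalg.norm(e);u=u*np.sign(u[0])
    for _ in range(4):
        n=np.array([-u[1],u[0]]);s=(hole-c0)@u;t=(hole-c0)@n
        A=(abs(s+.003)<.013)&(t>0);B=(abs(s+.003)<.013)&(t<0)
        ka=np.polyfit(s[A],t[A],1);kb=np.polyfit(s[B],t[B],1);k=(ka+kb)/2
        a=np.arctan(k[0]);u=np.array([u[0]*np.cos(a)-u[1]*np.sin(a),u[0]*np.sin(a)+u[1]*np.cos(a)])
    n=np.array([-u[1],u[0]]);S=s.max();w=ka[1]-kb[1]
    arc=hole[s>S-.006]; 
    so=(o-c0)@u;to=(o-c0)@n
    arco=o[so>so.max()-.016]
    ci,ri=circ(arc);co,ro=circ(arco)
    print(nm,"slot c",c0*1e3,"yaw",np.degrees(np.arctan2(u[1],u[0])),"sides",np.degrees([ka[0],kb[0]]),"w",w*1e3,"mid offs",k[1]*1e3,"s range",s.min()*1e3,s.max()*1e3,"outer smin,smax",so.min()*1e3,so.max()*1e3,"t",to.min()*1e3,to.max()*1e3)
    print("  origin via inner end",(c0+u*(s.max()-.026-rin)+n*k[1])*1e3,"outer end",(c0+u*(so.max()-.026-rout)+n*k[1])*1e3,"circ in",(ci-u*.026)*1e3,ri*1e3,"circ out",(co-u*.026)*1e3,ro*1e3)
    return u
E
python3 - <<'E'
from meas import *
im=cv2.imread("pics/w1.png")
st=dict(position=np.array([0.5993,0.1812,0.161]),tool_rot=np.array([179.9972,0.0481,90.1189]))
c=cam("wrist",st)
mask=((im.min(2)>130)).astype(np.uint8)*255; mask[270:]=0;mask[:,:150]=0
L=comps(mask,c,.008,1000)
for o,h,q in L:
    h=sorted(h,key=lambda x:-cent(x)[1])
    if q[:,0].max()<240: eb(o,h[0],"eb mark")
    elif q[:,0].min()>390: sh(o,h[0],"sh mark",.0105,.0285); print([circ(x) for x in h[1:]])
    else:
        print("hook eye",circ(h[0]), [cent(x) for x in h])
        oc=circ(o[o[:,0]<.485]);print("outer eye circ",oc)
        a=np.radians(-1.65);e=circ(h[0])[0];leg=e+.116*np.array([np.cos(a),np.sin(a)]);print("leg",leg)
        print("proj leg foot,top of straight",proj(c,[[*leg,.008],[*leg,.045]]), proj(c,[[leg[0]+.046*.0288,leg[1]+.046,.008]]))
        v=im.copy()
cv2.imwrite("pics/w1u.png",cv2.resize(im[180:270,270:400],None,fx=6,fy=6,interpolation=cv2.INTER_CUBIC))
E
```

```text
sh mark slot c [558.8362 303.3521] yaw -1.805692292290969 sides [ 0.0911 -0.0911] w 21.810320925466346 mid offs -0.01399891424324999 s range -28.157498036130995 29.722067123883093 outer smin,smax -50.92593462554721 46.91706044936754 t -54.87868225964481 36.90298244989845
  origin via inner end [552.0612 303.5517] outer end [551.2566 303.5771] circ in [551.7095 303.7199] 10.325344693392072 circ out [551.5173 303.8125] 28.131975036593833
[(array([0.5222, 0.2616]), np.float64(0.0014678004812263658))]
hook eye (array([0.482 , 0.1889]), np.float64(0.00488029939652199)) [(array([0.482 , 0.1889]), 7.428399338334799e-05)]
outer eye circ (array([0.482 , 0.1889]), np.float64(0.02050460022616076))
leg [0.598  0.1855]
proj leg foot,top of straight [[319.6551 221.7772]
 [320.2199 231.9174]] [[369.2018 223.258 ]]
eb mark ring [586.8177  69.0562] r 10.85969914197498 shank yaw -1.6992822434009895 axis offset at ring -0.0622416386763993 w 17.67979274771763 smin -125.9022010404994 smax 29.038787150549897
```

View pics/w1u.png

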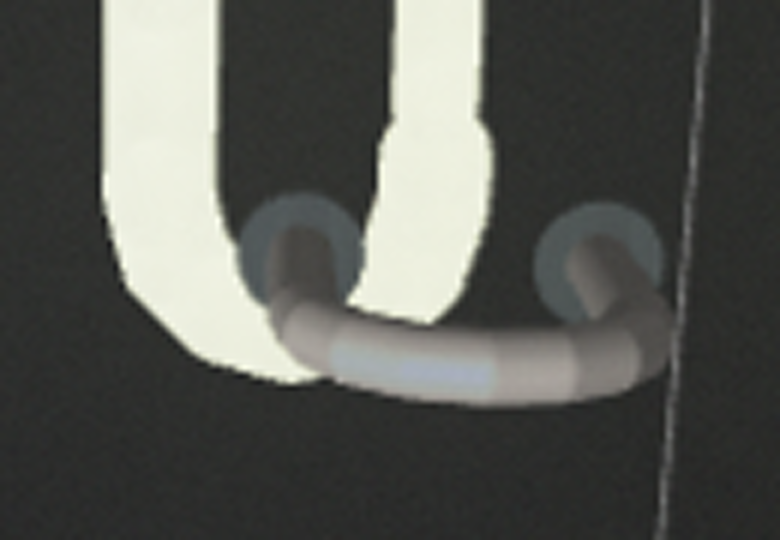

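```bash
python3 -m jog '[{"grip":91,"dx":-451,"dy":0,"dz":0,"spin":0},{"grip":91,"dx":-451,"dy":0,"dz":0,"spin":0},{"grip":91,"dx":-451,"dy":0,"dz":0,"spin":0},{"grip":91,"dx":-451,"dy":0,"dz":0,"spin":0},{"grip":91,"dx":-451,"dy":0,"dz":0,"spin":0},{"grip":91,"dx":-451,"dy":0,"dz":0,"spin":0},{"grip":91,"dx":-451,"dy":0,"dz":0,"spin":0},{"grip":91,"dx":-451,"dy":0,"dz":0,"spin":0},{"grip":91,"dx":-451,"dy":0,"dz":0,"spin":0},{"grip":91,"dx":-451,"dy":0,"dz":0,"spin":0},{"grip":91,"dx":-451,"dy":0,"dz":0,"spin":0},{"grip":91,"dx":-451,"dy":0,"dz":0,"spin":0},{"grip":91,"dx":-451,"dy":0,"dz":0,"spin":0},{"grip":91,"dx":-451,"dy":0,"dz":0,"spin":0},{"grip":91,"dx":-451,"dy":0,"dz":0,"spin":0},{"grip":91,"dx":-451,"dy":0,"dz":0,"spin":0},{"grip":91,"dx":-451,"dy":0,"dz":0,"spin":0},{"grip":91,"dx":-451,"dy":0,"dz":0,"spin":0}]'
python3 -c "
from h import *
im,c,st=shot('w2');print(st['t'],st['position'],st['tool_rot']); import pickle;pickle.dump(st,open('w2.pkl','wb'))"
```

```text
t: 3.37
position: [0.6005, -0.2689, 0.1616]
tool_rot: [180.0, 0.1, 90.2]
wrist_force: [-0.4, 0.3, -0.3]
opening: 0.0912
3.3667 [ 0.6005 -0.2689  0.1616] [179.9832   0.0556  90.1897]
```

View pics/w2.png

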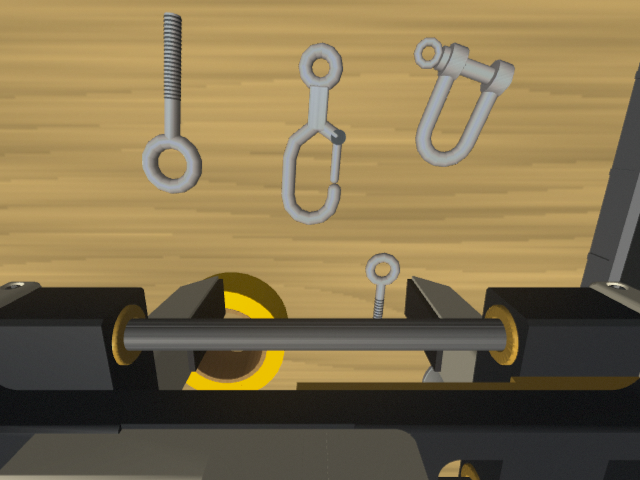

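Run:
```python
from meas import *
import pickle
im=cv2.imread("pics/w2.png");st=pickle.load(open("w2.pkl","rb"));c=cam("wrist",st)
hsv=cv2.cvtColor(im,cv2.COLOR_BGR2HSV)
mask=((hsv[...,1]<70)).astype(np.uint8)*255; mask[235:]=0;mask[:,560:]=0
mask=cv2.morphologyEx(mask,cv2.MORPH_CLOSE,np.ones((3,3),np.uint8))
cv2.imwrite("pics/m2.png",mask)
for o,h,q in comps(mask,c,.0065,800):
    h=sorted(h,key=lambda x:-cent(x)[1]); print("px",q.min(0),q.max(0),"holes",[(cent(x)[0]*1e3,cent(x)[1]*1e6) for x in h])
    x=q.mean(0)[0]
    if x<250: eb(o,h[0],"eb",-.065,-.035)
    elif x>400: sh(o,max(h,key=lambda y:cent(y)[1]),"sh",.013,.026)
    else:
        pass
```

```text
px [281  43] [345 224] holes [(array([ 555.791, -270.998]), 1960.740262687206), (array([ 468.7251, -264.9462]), 182.08177083611488)]
px [414  38] [514 166] holes [(array([ 505.1295, -149.3488]), 1564.1067233717442), (array([ 457.7244, -176.8374]), 105.4000816065073)]
sh slot c [ 505.1295 -149.3488] yaw -19.641875878167163 sides [-0.1362  0.1362] w 26.747596548622404 mid offs 0.047982477598956276 s range -30.873144571963984 32.55621267860024 outer smin,smax -51.267360966105166 44.65726123513014 t -53.149709206985 32.38134249801731
  origin via inner end [ 499.0767 -147.1376] outer end [ 498.2301 -146.8354] circ in [ 498.8131 -147.1779] 13.008016107249711 circ out [ 498.3115 -147.1485] 25.48794136602181
px [142  12] [201 192] holes [(array([ 546.948 , -396.6335]), 569.0754554355144)]
eb ring [ 546.9536 -396.6254] r 13.468561182988461 shank yaw -7.416113822746485 axis offset at ring -1.04960607756798 w 11.830643121171377 smin -118.40341748703278 smax 25.86827838556946
```

View pics/m2.png

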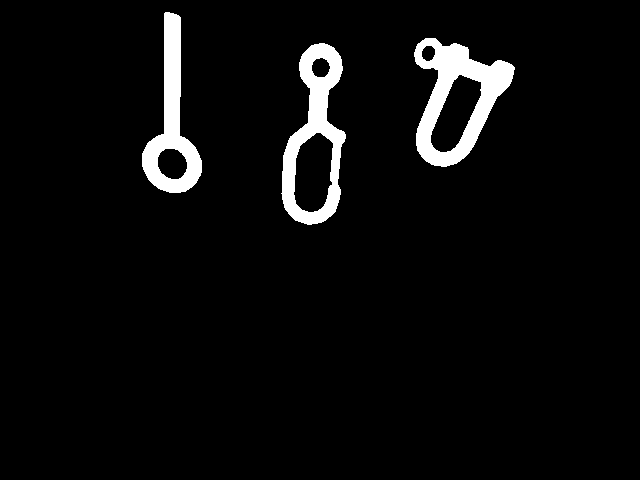

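Run:
```python
from meas import *
import pickle
im=cv2.imread("pics/w2.png");st=pickle.load(open("w2.pkl","rb"));c=cam("wrist",st)
hsv=cv2.cvtColor(im,cv2.COLOR_BGR2HSV)
for th in (55,70,85):
  mask=((hsv[...,1]<th)).astype(np.uint8)*255; mask[235:]=0;mask[:,560:]=0
  mask=cv2.morphologyEx(mask,cv2.MORPH_CLOSE,np.ones((3,3),np.uint8))
  for o,h,q in comps(mask,c,.0065,800):
    x=q.mean(0)[0]
    h=sorted(h,key=lambda x:-cent(x)[1])
    if x<250: eb(o,h[0],"eb",-.11,-.035)
    elif x<400:
        e=cent(h[1])[0]; big=h[0]
        eo=circ(o[o[:,0]<e[0]+.005])
        u=np.array([1,-.04]);u/=np.linalg.norm(u)
        for _ in range(4):
            n=np.array([-u[1],u[0]]);s=(o-e)@u;t=(o-e)@n
            A=(s>.021)&(s<.043)&(t>0);B=(s>.021)&(s<.043)&(t<0)
            ka=np.polyfit(s[A],t[A],1);kb=np.polyfit(s[B],t[B],1)
            k=(ka+kb)/2;a=np.arctan(k[0])
            u=np.array([u[0]*np.cos(a)-u[1]*np.sin(a),u[0]*np.sin(a)+u[1]*np.cos(a)])
        print("hook eye",e*1e3,eo[0]*1e3,eo[1]*1e3,"shank yaw",np.degrees(np.arctan2(u[1],u[0])),"off",k[1]*1e3,"w",(ka[1]-kb[1])*1e3,"bowl end",s.max()*1e3)
        # spine outer line: s 65..105, t<0
        S=(s>.062)&(s<.105)&(t<-.015);kk=np.polyfit(s[S],t[S],1);print("   spine slope deg",np.degrees(kk[0]),"t at s=80",np.polyval(kk,.08)*1e3, "tmin/max",t.min()*1e3,t.max()*1e3)
        Bs=o[s>s.max()-.012];print("   bowl circ", circ(Bs)[0]*1e3, "dir to eye yaw",np.degrees(np.arctan2(*(circ(Bs)[0]-e)[::-1])))
```

```text
hook eye [ 468.6708 -264.8943] [ 468.4932 -264.7974] 17.604338896168546 shank yaw -2.720786575365126 off -0.5153862110063886 w 13.374368373628064 bowl end 133.5734668181798
   spine slope deg -3.6397024007930177 t at s=80 -28.37627087648476 tmin/max -30.113766282593733 24.58163539831991
   bowl circ [ 575.7607 -273.1626] dir to eye yaw -4.415024538194089
eb ring [ 546.9316 -396.6064] r 13.596842874129436 shank yaw -6.628990431248351 axis offset at ring -0.26811492413074967 w 11.905107426561122 smin -118.33373298329177 smax 25.860205552060403
hook eye [ 468.7251 -264.9462] [ 468.4691 -264.8586] 17.625936873890716 shank yaw -2.319267952397637 off -0.7697732752167474 w 14.128472842614414 bowl end 133.5249489453958
   spine slope deg -3.8505416283605687 t at s=80 -29.09674085820139 tmin/max -30.804848117443562 24.245813050565214
   bowl circ [ 575.6538 -273.2917] dir to eye yaw -4.462710316948045
eb ring [ 546.9536 -396.6254] r 13.468561182988461 shank yaw -6.81707892510196 axis offset at ring -0.4980254298870045 w 12.93297370373261 smin -118.44197251259386 smax 25.844345297786777
hook eye [ 468.7472 -264.9412] [ 468.444 -264.818] 17.804047275302043 shank yaw -2.6156271538680085 off -0.5779148325664226 w 14.50509278399913 bowl end 133.5782034726444
   spine slope deg -3.988342838069799 t at s=80 -28.765208752822105 tmin/max -30.322465004408524 24.58517748792984
   bowl circ [ 576.0894 -273.3585] dir to eye yaw -4.483685677506303
eb ring [ 546.9356 -396.8009] r 13.269648775548587 shank yaw -6.7788899686508115 axis offset at ring -0.25558910900763504 w 13.065073212188782 smin -118.6384804519513 smax 26.537950829089006
```

```bash
python3 -c "
from h import *
st=telemetry.get_state();print(go(st,[.4988,-.1472,.08],70.4),go(st,[.4988,-.1472,.004],70.4))"
```

```text
(array([ 122.3, -101.3,   81.4]), 'spin', np.float64(0.345)) (array([ 122.4, -101.4,  157.4]), 'spin', np.float64(0.345))
```

```bash
python3 -m jog '[{"grip":91,"dx":122,"dy":-101,"dz":81,"spin":0.345},{"grip":91,"dx":122,"dy":-101,"dz":81,"spin":0.345},{"grip":91,"dx":122,"dy":-101,"dz":81,"spin":0.345},{"grip":91,"dx":122,"dy":-101,"dz":81,"spin":0.345},{"grip":91,"dx":122,"dy":-101,"dz":81,"spin":0.345},{"grip":85,"dx":122,"dy":-101,"dz":81,"spin":0.345},{"grip":80,"dx":122,"dy":-101,"dz":110,"spin":0.345},{"grip":80,"dx":122,"dy":-101,"dz":135,"spin":0.345},{"grip":80,"dx":122,"dy":-101,"dz":148,"spin":0.345},{"grip":80,"dx":122,"dy":-101,"dz":148,"spin":0.345}]'; python3 -c "
from h import *
im,c,st=shot('w3');print(go(st,[.4988,-.1472,.004],70.4))"
```

```text
t: 4.25
position: [0.4988, -0.1477, 0.0114]
tool_rot: [-179.9, 0.0, 70.4]
wrist_force: [0.0, -0.1, -0.6]
opening: 0.0798
(array([ 0.5, -0.1,  7.4]), 'spin', np.float64(-0.0))
```

View pics/w3.png

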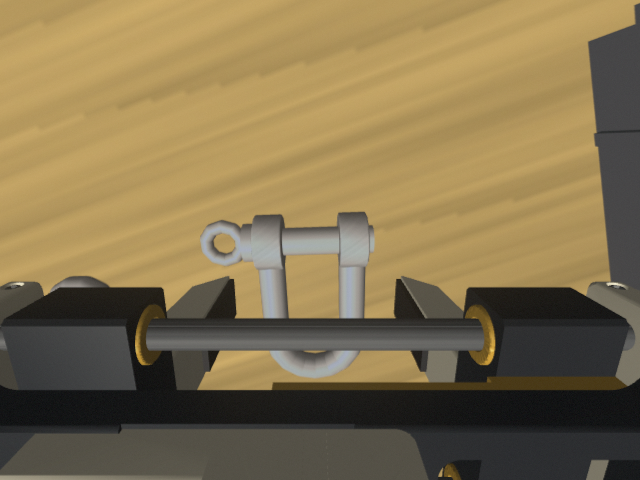

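```bash
python3 -m jog '[{"grip":80,"dx":0.5,"dy":0,"dz":7,"spin":0},{"grip":80,"dx":0.5,"dy":0,"dz":7,"spin":0},{"grip":60,"dx":0.5,"dy":0,"dz":7,"spin":0},{"grip":55,"dx":0.5,"dy":0,"dz":7,"spin":0},{"grip":45,"dx":0.5,"dy":0,"dz":7,"spin":0},{"grip":45,"dx":0.5,"dy":0,"dz":7,"spin":0},{"grip":45,"dx":0.5,"dy":0,"dz":7,"spin":0},{"grip":45,"dx":0.5,"dy":0,"dz":7,"spin":0}]' 35
```

```text
t: 4.97
position: [0.4999, -0.1478, 0.0062]
tool_rot: [180.0, 0.1, 70.4]
wrist_force: [-0.2, -1.6, 2.5]
opening: 0.0508
```

```bash
python3 -m jog '[{"grip":45,"dx":0,"dy":0,"dz":-20,"spin":0},{"grip":45,"dx":0,"dy":0,"dz":-60,"spin":0},{"grip":45,"dx":0,"dy":0,"dz":-100,"spin":0},{"grip":45,"dx":0,"dy":0,"dz":-120,"spin":0},{"grip":45,"dx":0,"dy":0,"dz":-120,"spin":0}]' ; python3 -c "
from h import *
im,c,st=shot('w4');print(go(st,[.553,.3036,.12],88.3))"
```

```text
t: 5.38
position: [0.5023, -0.1486, 0.1308]
tool_rot: [179.5, 0.1, 70.4]
wrist_force: [0.7, -0.6, -2.7]
opening: 0.051
(array([ 443. , -104. ,    9.1]), 'spin', np.float64(-0.312))
```

View pics/w4.png

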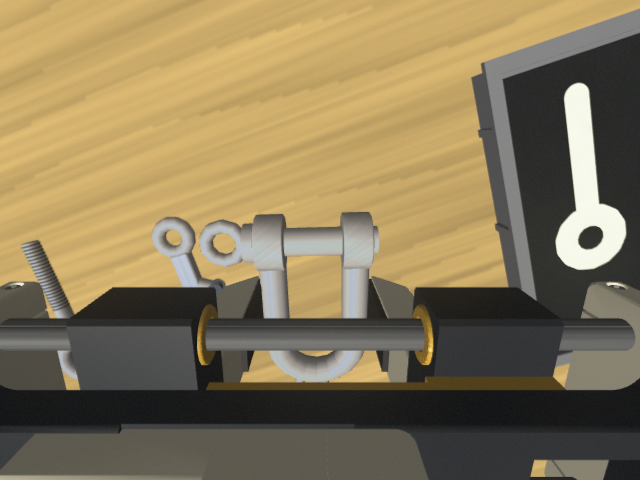

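```bash
python3 -m jog '[{"grip":45,"dx":443,"dy":-104,"dz":5,"spin":-0.312},{"grip":45,"dx":443,"dy":-104,"dz":5,"spin":-0.312},{"grip":45,"dx":443,"dy":-104,"dz":5,"spin":-0.312},{"grip":45,"dx":443,"dy":-104,"dz":5,"spin":-0.312},{"grip":45,"dx":443,"dy":-104,"dz":5,"spin":-0.312},{"grip":45,"dx":443,"dy":-104,"dz":5,"spin":-0.312},{"grip":45,"dx":443,"dy":-104,"dz":5,"spin":-0.312},{"grip":45,"dx":443,"dy":-104,"dz":5,"spin":-0.312},{"grip":45,"dx":443,"dy":-104,"dz":5,"spin":-0.312},{"grip":45,"dx":443,"dy":-104,"dz":5,"spin":-0.312},{"grip":45,"dx":443,"dy":-104,"dz":5,"spin":-0.312},{"grip":45,"dx":443,"dy":-104,"dz":5,"spin":-0.312},{"grip":45,"dx":443,"dy":-104,"dz":5,"spin":-0.312},{"grip":45,"dx":443,"dy":-104,"dz":5,"spin":-0.312},{"grip":45,"dx":443,"dy":-104,"dz":5,"spin":-0.312},{"grip":45,"dx":443,"dy":-104,"dz":5,"spin":-0.312}]' ; python3 -c "
from h import *
st=telemetry.get_state();print(go(st,[.553,.3036,.04],88.3))"
```

```text
t: 6.77
position: [0.5514, 0.3027, 0.1213]
tool_rot: [179.8, 0.2, 88.2]
wrist_force: [0.6, -0.2, -2.9]
opening: 0.0513
(array([ 1.2,  1.4, 81.3]), 'spin', np.float64(-0.002))
```

```bash
python3 -m jog '[{"grip":45,"dx":1,"dy":1.4,"dz":35,"spin":0},{"grip":45,"dx":1,"dy":1.4,"dz":65,"spin":0},{"grip":45,"dx":1,"dy":1.4,"dz":85,"spin":0},{"grip":45,"dx":1,"dy":1.4,"dz":95,"spin":0},{"grip":45,"dx":1,"dy":1.4,"dz":99,"spin":0},{"grip":45,"dx":1,"dy":1.4,"dz":99,"spin":0},{"grip":45,"dx":1,"dy":1.4,"dz":99,"spin":0}]' ; python3 -c "
from h import *
im,c,st=shot('w5');print(go(st,[.553,.3036,.0145],88.3))"
```

```text
t: 7.35
position: [0.5541, 0.3033, 0.0237]
tool_rot: [179.7, 0.1, 88.1]
wrist_force: [0.2, 0.2, -2.1]
opening: 0.0505
(array([ 0.3, -1.2,  9.2]), 'spin', np.float64(-0.003))
```

View pics/w5.png

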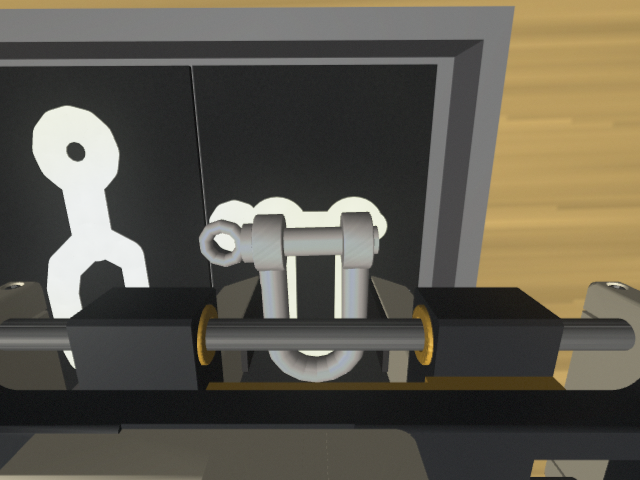

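```bash
python3 -m jog '[{"grip":45,"dx":0.3,"dy":-1.2,"dz":4,"spin":0},{"grip":45,"dx":0.3,"dy":-1.2,"dz":6,"spin":0},{"grip":45,"dx":0.3,"dy":-1.2,"dz":7.5,"spin":0},{"grip":45,"dx":0.3,"dy":-1.2,"dz":8.5,"spin":0},{"grip":45,"dx":0.3,"dy":-1.2,"dz":9.2,"spin":0},{"grip":45,"dx":0.3,"dy":-1.2,"dz":9.2,"spin":0}]' ; python3 -c "
from h import *
im,c,st=shot('w6');print(go(st,[.553,.3036,.0145],88.3),st['wrist_force'])"
```

```text
t: 7.9
position: [0.553, 0.3038, 0.0147]
tool_rot: [179.7, 0.1, 88.2]
wrist_force: [0.1, 0.0, -2.6]
opening: 0.051
(array([-0.2, -0. ,  0.2]), 'spin', np.float64(-0.002)) [ 0.1484  0.0201 -2.6438]
```

View pics/w6.png

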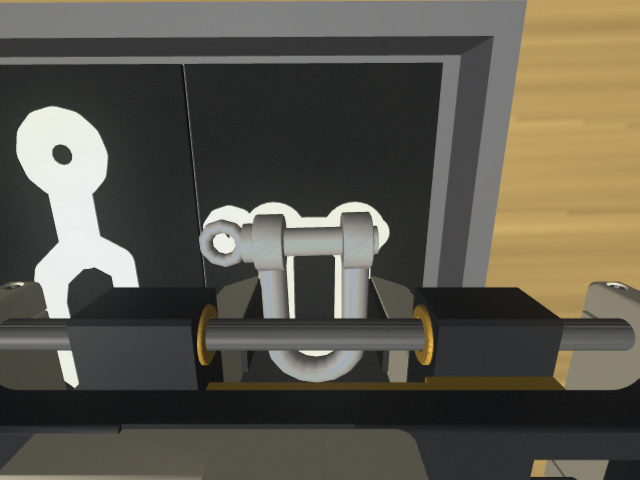

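```bash
python3 -m jog '[{"grip":45,"dz":0.6},{"grip":45,"dz":1},{"grip":45,"dz":1}]'; python3 -m jog '[{"grip":45,"dz":0.8},{"grip":45,"dz":1},{"grip":45,"dz":1}]'
```

```text
$[0]: bad value
$[0]: bad value
```

```bash
python3 -m jog '[{"grip":45,"dx":0,"dy":0,"dz":0.6,"spin":0},{"grip":45,"dx":0,"dy":0,"dz":1,"spin":0},{"grip":45,"dx":0,"dy":0,"dz":1,"spin":0}]'; python3 -m jog '[{"grip":45,"dx":0,"dy":0,"dz":0.6,"spin":0},{"grip":45,"dx":0,"dy":0,"dz":1,"spin":0},{"grip":45,"dx":0,"dy":0,"dz":1,"spin":0}]'
```

```text
t: 8.2
position: [0.5533, 0.3039, 0.0143]
tool_rot: [179.7, 0.1, 88.2]
wrist_force: [-2.4, -0.3, 1.9]
opening: 0.0506
t: 8.45
position: [0.5533, 0.3039, 0.0142]
tool_rot: [179.6, 0.1, 88.2]
wrist_force: [-2.4, -1.5, 6.9]
opening: 0.0506
```

```bash
python3 -m jog '[{"grip":52,"dx":0,"dy":0,"dz":-0.3,"spin":0},{"grip":56,"dx":0,"dy":0,"dz":-0.3,"spin":0},{"grip":64,"dx":0,"dy":0,"dz":-0.3,"spin":0},{"grip":66,"dx":0,"dy":0,"dz":-0.3,"spin":0},{"grip":66,"dx":0,"dy":0,"dz":-20,"spin":0},{"grip":66,"dx":0,"dy":5,"dz":-50,"spin":0},{"grip":70,"dx":0,"dy":30,"dz":-90,"spin":0},{"grip":80,"dx":-20,"dy":50,"dz":-130,"spin":0},{"grip":90,"dx":-40,"dy":50,"dz":-145,"spin":0},{"grip":90,"dx":-60,"dy":50,"dz":-145,"spin":0},{"grip":90,"dx":-60,"dy":50,"dz":-145,"spin":0}]' ; python3 -c "
from h import *
im,c,st=shot('w7');import pickle;pickle.dump(st,open('w7.pkl','wb'));print(go(st,[.5052,-.3917,.13],83.2))"
```

```text
t: 9.37
position: [0.6022, 0.2395, 0.1619]
tool_rot: [179.4, 0.1, 88.0]
wrist_force: [-0.8, -0.4, -0.5]
opening: 0.0889
(array([-634.1,  -75.2,   32.6]), 'spin', np.float64(0.084))
```

View pics/w7.png

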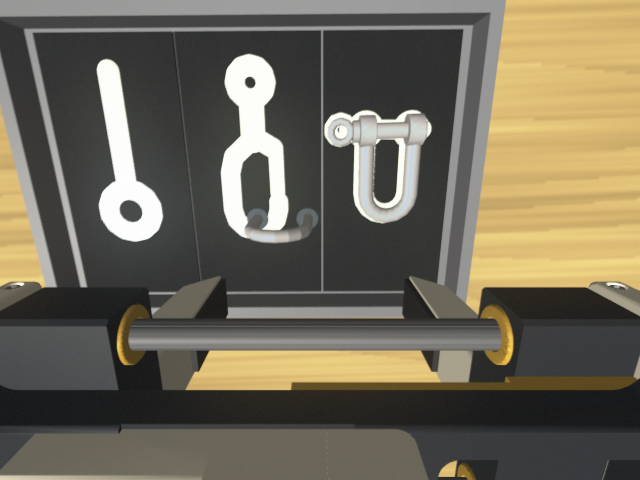

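Run:
```python
from meas import *
import pickle
im=cv2.imread("pics/w7.png");st=pickle.load(open("w7.pkl","rb"));c=cam("wrist",st)
cv2.imwrite("pics/w7c.png",cv2.resize(im[100:240,310:450],None,fx=4,fy=4,interpolation=cv2.INTER_CUBIC))
# predicted pixel of origin-frame points at target pose
a=np.radians(-1.7);R=np.array([[np.cos(a),-np.sin(a)],[np.sin(a),np.cos(a)]]);o=np.array([.5516,.3036])
for nm,x,y,z in (("crown outer",.052,0,.0145),("crown inner",.039,0,.0145),("leg L outer",.01,-.026,.0175),("leg R outer",.01,.026,.0175),("pinhead out",-.028,-.053,.021)):
    print(nm,proj(c,[[*(o+R@[x,y]),z]]))
```

```text
crown outer [[383.9497 222.1245]]
crown inner [[384.7026 208.0613]]
leg L outer [[357.121  175.9686]]
leg R outer [[417.1657 175.631 ]]
pinhead out [[326.2676 130.0709]]
```

View pics/w7c.png

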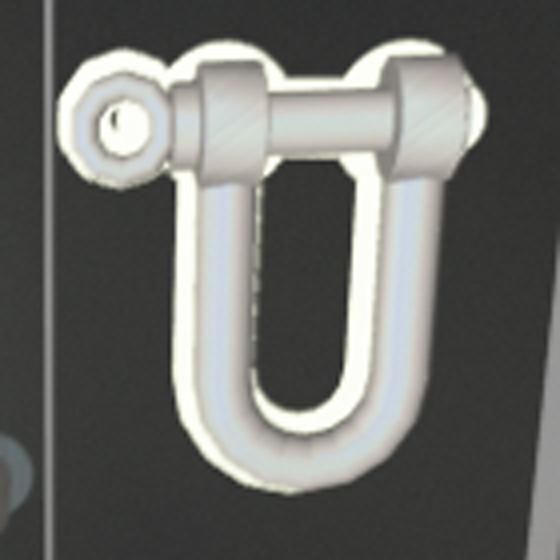

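Run:
```python
from meas import *
import pickle
im=cv2.imread("pics/w7.png");st=pickle.load(open("w7.pkl","rb"));c=cam("wrist",st)
print(st['tool_rot'])
mask=((im.min(2)>130)).astype(np.uint8)*255; mask[265:]=0;mask[:,:90]=0;mask[:,320:]=0
for o,h,q in comps(mask,c,.008,1000):
    h=sorted(h,key=lambda x:-cent(x)[1]); print([(circ(x)[0]*1e3,circ(x)[1]*1e3) for x in h])
    if q[:,0].max()<200: eb(o,h[0],"eb")
print(telemetry.get_state()['tool_rot'])
```

```text
[179.4058   0.1324  87.9967]
[(array([586.2362,  69.5412]), np.float64(10.3703930008343))]
eb ring [586.2362  69.5412] r 10.3703930008343 shank yaw -1.7061280236675966 axis offset at ring -0.08400673802639885 w 18.485363161455098 smin -126.1898361034409 smax 29.19657713317719
[(array([481.5523, 189.1849]), np.float64(4.626337443727859))]
[]
[179.5661   0.108   88.0168]
```

```bash
python3 -m jog '[{"grip":60,"dx":-634,"dy":-75,"dz":25,"spin":0.084},{"grip":60,"dx":-634,"dy":-75,"dz":25,"spin":0.084},{"grip":60,"dx":-634,"dy":-75,"dz":25,"spin":0.084},{"grip":60,"dx":-634,"dy":-75,"dz":25,"spin":0.084},{"grip":60,"dx":-634,"dy":-75,"dz":25,"spin":0.084},{"grip":60,"dx":-634,"dy":-75,"dz":25,"spin":0.084},{"grip":60,"dx":-634,"dy":-75,"dz":25,"spin":0.084},{"grip":60,"dx":-634,"dy":-75,"dz":25,"spin":0.084},{"grip":60,"dx":-634,"dy":-75,"dz":25,"spin":0.084},{"grip":60,"dx":-634,"dy":-75,"dz":25,"spin":0.084},{"grip":60,"dx":-634,"dy":-75,"dz":25,"spin":0.084},{"grip":60,"dx":-634,"dy":-75,"dz":25,"spin":0.084},{"grip":60,"dx":-634,"dy":-75,"dz":25,"spin":0.084},{"grip":60,"dx":-634,"dy":-75,"dz":25,"spin":0.084},{"grip":60,"dx":-634,"dy":-75,"dz":25,"spin":0.084},{"grip":60,"dx":-634,"dy":-75,"dz":25,"spin":0.084},{"grip":60,"dx":-634,"dy":-75,"dz":25,"spin":0.084},{"grip":60,"dx":-634,"dy":-75,"dz":25,"spin":0.084},{"grip":60,"dx":-634,"dy":-75,"dz":25,"spin":0.084}]' ; python3 -c "
from h import *
st=telemetry.get_state();print(go(st,[.5052,-.3917,.02],83.2))"
```

```text
t: 11.0
position: [0.5049, -0.3881, 0.1353]
tool_rot: [179.6, -0.0, 83.3]
wrist_force: [-0.1, -0.2, -0.3]
opening: 0.06
(array([ -3.6,   0. , 115.3]), 'spin', np.float64(0.001))
```

```bash
python3 -m jog '[{"grip":50,"dx":-3.5,"dy":0,"dz":40,"spin":0},{"grip":50,"dx":-3.5,"dy":0,"dz":80,"spin":0},{"grip":50,"dx":-3.5,"dy":0,"dz":105,"spin":0},{"grip":50,"dx":-3.5,"dy":0,"dz":115,"spin":0},{"grip":50,"dx":-3.5,"dy":0,"dz":115,"spin":0},{"grip":50,"dx":-3.5,"dy":0,"dz":115,"spin":0}]' ; python3 -c "
from h import *
im,c,st=shot('w8');print(go(st,[.5052,-.3917,.004],83.2))"
```

```text
t: 11.5
position: [0.5063, -0.3909, 0.0214]
tool_rot: [179.6, 0.0, 83.4]
wrist_force: [-0.1, 0.8, 1.5]
opening: 0.0503
(array([-0.9, -1.1, 17.3]), 'spin', np.float64(0.003))
```

View pics/w8.png

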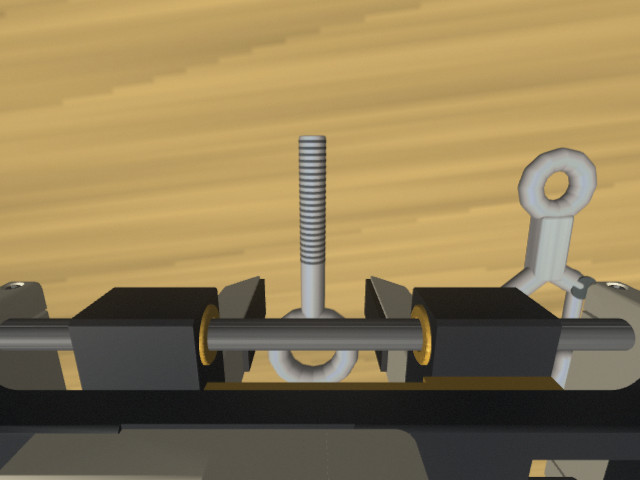

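```bash
python3 -m jog '[{"grip":50,"dx":-0.6,"dy":-1,"dz":10,"spin":0},{"grip":50,"dx":-0.6,"dy":-1,"dz":16,"spin":0},{"grip":40,"dx":-0.6,"dy":-1,"dz":16.5,"spin":0},{"grip":25,"dx":-0.6,"dy":-1,"dz":16.5,"spin":0},{"grip":16,"dx":-0.6,"dy":-1,"dz":16.5,"spin":0},{"grip":5,"dx":-0.6,"dy":-1,"dz":16.5,"spin":0},{"grip":5,"dx":-0.6,"dy":-1,"dz":16.5,"spin":0},{"grip":5,"dx":-0.6,"dy":-1,"dz":16.5,"spin":0},{"grip":5,"dx":-0.6,"dy":-1,"dz":16.5,"spin":0}]' 40; python3 -c "
from h import *
st=telemetry.get_state();print(st['position'],st['tool_rot'])"
```

```text
t: 12.3
position: [0.5058, -0.3923, 0.0061]
tool_rot: [179.5, 0.1, 83.3]
wrist_force: [-0.3, -0.5, 1.4]
opening: 0.0115
[ 0.5058 -0.3923  0.0061] [179.4686   0.0858  83.3409]
```

```bash
python3 -m jog '[{"grip":5,"dx":0,"dy":0,"dz":-20,"spin":0},{"grip":5,"dx":0,"dy":0,"dz":-60,"spin":0},{"grip":5,"dx":0,"dy":0,"dz":-85,"spin":0},{"grip":5,"dx":0,"dy":0,"dz":-85,"spin":0}]' ; python3 -c "
from h import *
st=telemetry.get_state();print(go(st,[.5453,.0702,.09],88.3))"
```

```text
t: 12.63
position: [0.5073, -0.3943, 0.0969]
tool_rot: [179.0, 0.4, 83.3]
wrist_force: [1.0, -1.9, -2.3]
opening: 0.0114
(array([465.8, -16.1,   3.1]), 'spin', np.float64(-0.087))
```

```bash
python3 -m jog '[{"grip":5,"dx":466,"dy":-16,"dz":3,"spin":-0.087},{"grip":5,"dx":466,"dy":-16,"dz":3,"spin":-0.087},{"grip":5,"dx":466,"dy":-16,"dz":3,"spin":-0.087},{"grip":5,"dx":466,"dy":-16,"dz":3,"spin":-0.087},{"grip":5,"dx":466,"dy":-16,"dz":3,"spin":-0.087},{"grip":5,"dx":466,"dy":-16,"dz":3,"spin":-0.087},{"grip":5,"dx":466,"dy":-16,"dz":3,"spin":-0.087},{"grip":5,"dx":466,"dy":-16,"dz":3,"spin":-0.087},{"grip":5,"dx":466,"dy":-16,"dz":3,"spin":-0.087},{"grip":5,"dx":466,"dy":-16,"dz":3,"spin":-0.087},{"grip":5,"dx":466,"dy":-16,"dz":3,"spin":-0.087},{"grip":5,"dx":466,"dy":-16,"dz":3,"spin":-0.087},{"grip":5,"dx":466,"dy":-16,"dz":3,"spin":-0.087},{"grip":5,"dx":466,"dy":-16,"dz":3,"spin":-0.087},{"grip":5,"dx":466,"dy":-16,"dz":3,"spin":-0.087},{"grip":5,"dx":466,"dy":-16,"dz":3,"spin":-0.087}]' ; python3 -c "
from h import *
im,c,st=shot('w9');print(go(st,[.5453,.0702,.0141],88.3))"
```

```text
t: 13.97
position: [0.5452, 0.0688, 0.0897]
tool_rot: [179.1, 0.5, 88.2]
wrist_force: [0.4, 0.4, -3.5]
opening: 0.0117
(array([ 2.1, -1.1, 75.6]), 'spin', np.float64(-0.002))
```

View pics/w9.png

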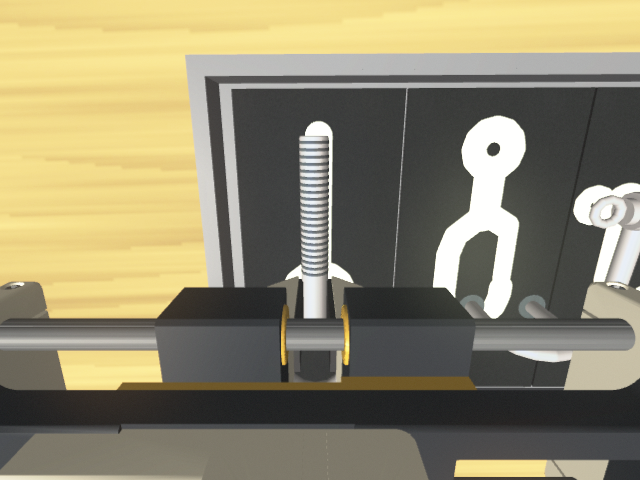

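```bash
python3 -m jog '[{"grip":5,"dx":1,"dy":-0.5,"dz":30,"spin":0},{"grip":5,"dx":1.5,"dy":-1,"dz":50,"spin":0},{"grip":5,"dx":2,"dy":-1,"dz":62,"spin":0},{"grip":5,"dx":2,"dy":-1,"dz":68,"spin":0},{"grip":5,"dx":2,"dy":-1,"dz":70,"spin":0},{"grip":5,"dx":2,"dy":-1,"dz":70,"spin":0},{"grip":5,"dx":2,"dy":-1,"dz":70,"spin":0}]' ; python3 -c "
from h import *
im,c,st=shot('w10');print(go(st,[.5453,.0702,.0141],88.3))"
```

```text
t: 14.6
position: [0.5462, 0.0698, 0.0206]
tool_rot: [179.0, 0.5, 88.2]
wrist_force: [0.3, -0.8, -3.7]
opening: 0.0116
(array([ 0.5, -1. ,  6.5]), 'spin', np.float64(-0.002))
```

View pics/w10.png

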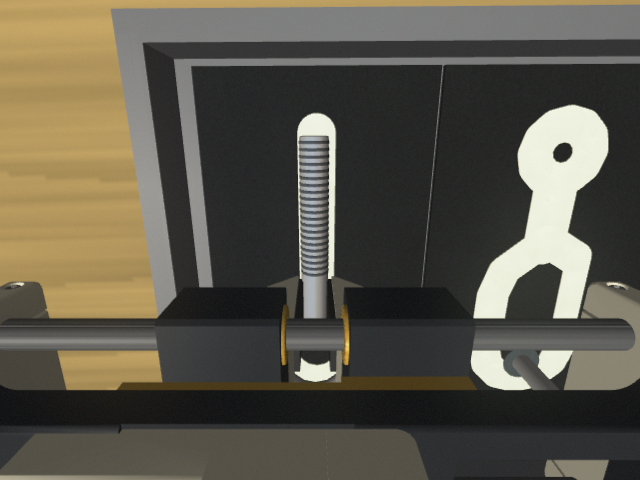

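```bash
python3 -m jog '[{"grip":5,"dx":1,"dy":-1,"dz":2.5,"spin":0},{"grip":5,"dx":1,"dy":-1,"dz":4.5,"spin":0},{"grip":5,"dx":1,"dy":-1,"dz":5.7,"spin":0},{"grip":5,"dx":1,"dy":-1,"dz":6.3,"spin":0},{"grip":5,"dx":1,"dy":-1,"dz":6.3,"spin":0}]'; python3 -m jog '[{"grip":5,"dx":0,"dy":0,"dz":0.5,"spin":0},{"grip":5,"dx":0,"dy":0,"dz":0.8,"spin":0},{"grip":5,"dx":0,"dy":0,"dz":0.8,"spin":0}]'
```

```text
t: 15.07
position: [0.5453, 0.0709, 0.0144]
tool_rot: [179.0, 0.5, 88.2]
wrist_force: [-0.1, 0.3, -3.5]
opening: 0.0114
t: 15.32
position: [0.5455, 0.0709, 0.0141]
tool_rot: [179.0, 0.5, 88.2]
wrist_force: [-2.4, 0.3, 2.9]
opening: 0.0113
```

```bash
python3 -m jog '[{"grip":12,"dx":0,"dy":0,"dz":0.3,"spin":0},{"grip":14,"dx":0,"dy":0,"dz":0.3,"spin":0},{"grip":18,"dx":0,"dy":0,"dz":0,"spin":0},{"grip":30,"dx":0,"dy":0,"dz":0,"spin":0},{"grip":40,"dx":0,"dy":0,"dz":0,"spin":0},{"grip":40,"dx":0,"dy":0,"dz":-10,"spin":0},{"grip":45,"dx":0,"dy":5,"dz":-40,"spin":0},{"grip":60,"dx":0,"dy":30,"dz":-80,"spin":0},{"grip":70,"dx":0,"dy":50,"dz":-120,"spin":0},{"grip":80,"dx":0,"dy":55,"dz":-140,"spin":0},{"grip":80,"dx":0,"dy":55,"dz":-140,"spin":0},{"grip":80,"dx":0,"dy":55,"dz":-140,"spin":0}]' ; python3 -c "
from h import *
im,c,st=shot('w11');import pickle;pickle.dump(st,open('w11.pkl','wb'));print(st['tool_rot'],st['joints'],go(st,[.57,-.269,.11],86))"
```

```text
t: 16.32
position: [0.5992, 0.0706, 0.1574]
tool_rot: [178.7, 0.5, 88.2]
wrist_force: [-0.5, -0.6, -0.3]
opening: 0.0733
[178.7125   0.5242  88.1841] [ -0.2628  30.4397  81.3175  -0.6072  66.9712 -88.2214] (array([-339.9,  -19.5,   50.1]), 'spin', np.float64(0.038))
```

View pics/w11.png

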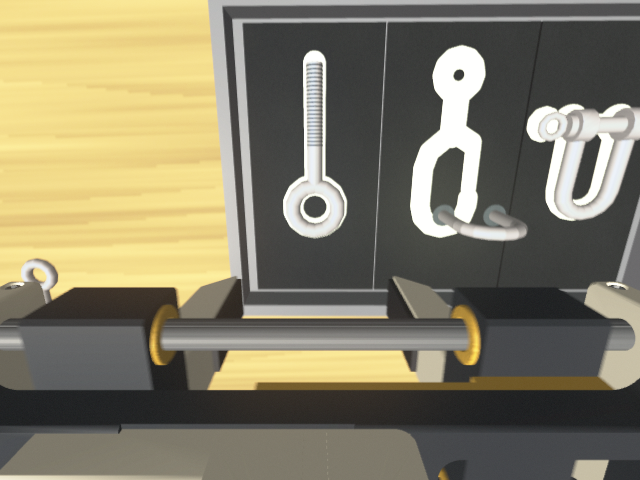

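```bash
python3 -m jog '[{"grip":80,"dx":-340,"dy":-19,"dz":50,"spin":0.038},{"grip":80,"dx":-340,"dy":-19,"dz":50,"spin":0.038},{"grip":80,"dx":-340,"dy":-19,"dz":50,"spin":0.038},{"grip":80,"dx":-340,"dy":-19,"dz":50,"spin":0.038},{"grip":80,"dx":-340,"dy":-19,"dz":50,"spin":0.038},{"grip":80,"dx":-340,"dy":-19,"dz":50,"spin":0.038},{"grip":80,"dx":-340,"dy":-19,"dz":50,"spin":0.038},{"grip":80,"dx":-340,"dy":-19,"dz":50,"spin":0.038},{"grip":80,"dx":-340,"dy":-19,"dz":50,"spin":0.038},{"grip":80,"dx":-340,"dy":-19,"dz":50,"spin":0.038},{"grip":80,"dx":-340,"dy":-19,"dz":50,"spin":0.038},{"grip":80,"dx":-340,"dy":-19,"dz":50,"spin":0.038},{"grip":80,"dx":-340,"dy":-19,"dz":50,"spin":0.038},{"grip":80,"dx":-340,"dy":-19,"dz":50,"spin":0.038}]' ; python3 -c "
from h import *
im,c,st=shot('w12');import pickle;pickle.dump(st,open('w12.pkl','wb'));print(st['tool_rot'],go(st,[.5006,-.2671,.03],86.1))"
```

```text
t: 17.53
position: [0.5692, -0.2675, 0.1085]
tool_rot: [178.9, 0.5, 86.1]
wrist_force: [-0.2, -0.2, -0.1]
opening: 0.0797
[178.9338   0.4796  86.1316] (array([ -3.6, -69.9,  77.2]), 'spin', np.float64(0.001))
```

View pics/w12.png

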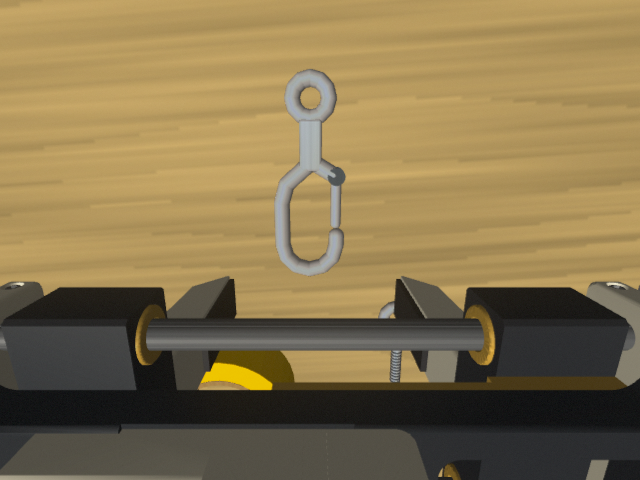

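Run:
```python
from meas import *
import pickle
im=cv2.imread("pics/w12.png");st=pickle.load(open("w12.pkl","rb"));c=cam("wrist",st)
hsv=cv2.cvtColor(im,cv2.COLOR_BGR2HSV)
mask=((hsv[...,1]<70)).astype(np.uint8)*255; mask[278:]=0
mask=cv2.morphologyEx(mask,cv2.MORPH_CLOSE,np.ones((3,3),np.uint8))
for o,h,q in comps(mask,c,.006,800):
    h=sorted(h,key=lambda x:-cent(x)[1])
    if len(h)<2: continue
    e=cent(h[1])[0]; a=np.radians(-3.9)
    for yaw in (-3.2,-3.9,-4.6):
        a=np.radians(yaw);u=np.array([np.cos(a),np.sin(a)]);n=np.array([-u[1],u[0]]);s=(o-e)@u;t=(o-e)@n
        f=lambda lo,hi,m:np.polyfit(s[(s>lo)&(s<hi)&m],t[(s>lo)&(s<hi)&m],1)
        A=f(.022,.042,t>0);B=f(.022,.042,t<0);S=f(.07,.105,t<-.015)
        print(yaw,"shank slopes",np.degrees([A[0],B[0]]),"t at .032",np.polyval(A,.032)*1e3,np.polyval(B,.032)*1e3,"spine",np.degrees(S[0]),np.polyval(S,.085)*1e3,"ext",s.min()*1e3,s.max()*1e3,t.min()*1e3,t.max()*1e3)
    print("eye",e*1e3,"bowl c",circ(o[s>s.max()-.012])[0]*1e3)
```

```text
-3.2 shank slopes [-1.2098  0.5782] t at .032 7.29898578447475 -8.350679303049612 spine -1.2445268723281926 -28.745147802799234 ext -18.174012981903452 134.01547164850072 -29.39554744389848 24.512940567959244
-3.9 shank slopes [-0.5143  1.2775] t at .032 7.68859535531454 -7.961335412402746 spine -0.6489766841565007 -27.67810903903813 ext -18.159715492110283 134.03021838992106 -28.103654788845194 25.688094515785178
-4.6 shank slopes [0.1811 1.9772] t at .032 8.079294727106838 -7.573071522922256 spine 0.050539143425350194 -26.63787362368428 ext -18.172105118918104 134.06645991248402 -27.065492256615865 26.998611529057428
eye [ 468.594  -264.8014] bowl c [ 576.1964 -273.3986]
```

```bash
python3 -m jog '[{"grip":60,"dx":-1.5,"dy":-40,"dz":15,"spin":0},{"grip":50,"dx":-3.5,"dy":-70,"dz":45,"spin":0},{"grip":45,"dx":-3.5,"dy":-70,"dz":70,"spin":0},{"grip":45,"dx":-3.5,"dy":-70,"dz":80,"spin":0},{"grip":45,"dx":-3.5,"dy":-70,"dz":84,"spin":0},{"grip":45,"dx":-3.5,"dy":-70,"dz":84,"spin":0},{"grip":45,"dx":-3.5,"dy":-70,"dz":84,"spin":0}]' ; python3 -c "
from h import *
im,c,st=shot('w13');print(st['position'],st['tool_rot'],go(st,[.5005,-.267,.005],86.1))"
```

```text
t: 18.17
position: [0.5024, -0.2677, 0.0244]
tool_rot: [178.8, 0.6, 86.2]
wrist_force: [0.4, 0.2, 0.6]
opening: 0.0451
[ 0.5024 -0.2677  0.0244] [178.7925   0.5678  86.1733] (array([ 0.8, -2.3, 19.3]), 'spin', np.float64(0.001))
```

View pics/w13.png

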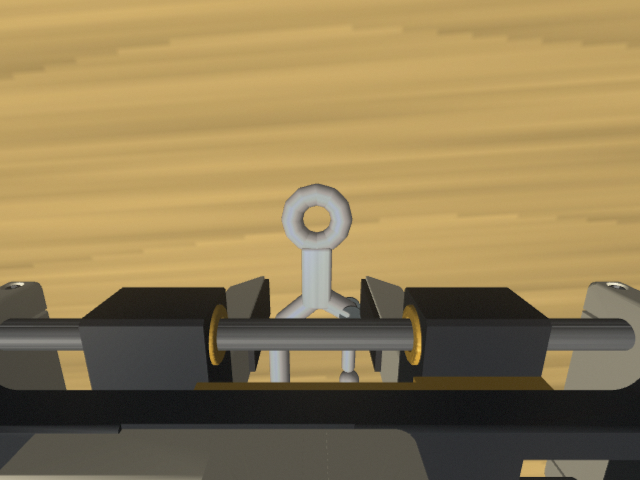

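```bash
python3 -m jog '[{"grip":45,"dx":0.8,"dy":-2.3,"dz":10,"spin":0},{"grip":45,"dx":0.8,"dy":-2.3,"dz":18,"spin":0},{"grip":40,"dx":0.8,"dy":-2.3,"dz":19,"spin":0},{"grip":25,"dx":0.8,"dy":-2.3,"dz":19,"spin":0},{"grip":18,"dx":0.8,"dy":-2.3,"dz":19,"spin":0},{"grip":5,"dx":0.8,"dy":-2.3,"dz":19,"spin":0},{"grip":5,"dx":0.8,"dy":-2.3,"dz":19,"spin":0},{"grip":5,"dx":0.8,"dy":-2.3,"dz":19,"spin":0},{"grip":5,"dx":0.8,"dy":-2.3,"dz":19,"spin":0}]' 60; python3 -c "
from h import *
im,c,st=shot('w14');print(st['position'],st['tool_rot'])"
```

```text
t: 18.97
position: [0.5005, -0.2671, 0.0057]
tool_rot: [178.8, 0.6, 86.2]
wrist_force: [-0.8, 1.1, 0.7]
opening: 0.0147
[ 0.5005 -0.2671  0.0057] [178.77     0.5834  86.1641]
```

View pics/w14.png

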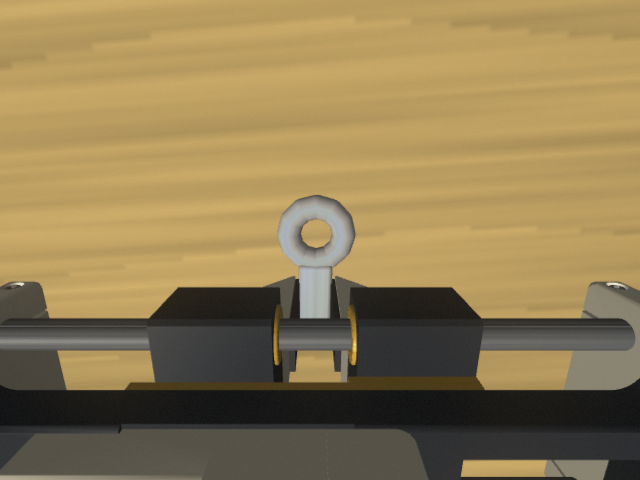

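```bash
python3 -m jog '[{"grip":5,"dx":0,"dy":0,"dz":-15,"spin":0},{"grip":5,"dx":0,"dy":0,"dz":-45,"spin":0},{"grip":5,"dx":0,"dy":0,"dz":-80,"spin":0},{"grip":5,"dx":0,"dy":0,"dz":-95,"spin":0},{"grip":5,"dx":0,"dy":0,"dz":-100,"spin":0},{"grip":5,"dx":0,"dy":0,"dz":-100,"spin":0},{"grip":5,"dx":0,"dy":0,"dz":-100,"spin":0}]' ; python3 -c "
from h import *
im,c,st=shot('w15');print(st['position'],st['tool_rot'],go(st,[.5465,.1452,.105],88.3))"
```

```text
t: 19.6
position: [0.4977, -0.2654, 0.1044]
tool_rot: [178.9, 0.5, 86.2]
wrist_force: [-0.2, 0.2, -4.6]
opening: 0.0151
[ 0.4977 -0.2654  0.1044] [178.8773   0.5173  86.1635] (array([413. ,  21.3,  -3.9]), 'spin', np.float64(-0.037))
```

View pics/w15.png

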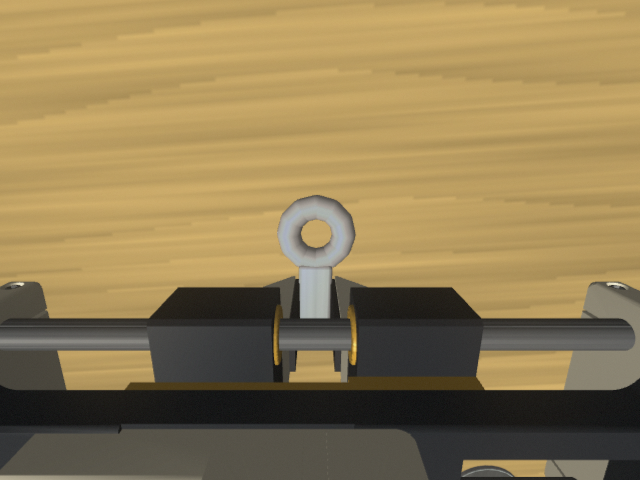

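```bash
python3 -m jog '[{"grip":5,"dx":413,"dy":21,"dz":-4,"spin":-0.037},{"grip":5,"dx":413,"dy":21,"dz":-4,"spin":-0.037},{"grip":5,"dx":413,"dy":21,"dz":-4,"spin":-0.037},{"grip":5,"dx":413,"dy":21,"dz":-4,"spin":-0.037},{"grip":5,"dx":413,"dy":21,"dz":-4,"spin":-0.037},{"grip":5,"dx":413,"dy":21,"dz":-4,"spin":-0.037},{"grip":5,"dx":413,"dy":21,"dz":-4,"spin":-0.037},{"grip":5,"dx":413,"dy":21,"dz":-4,"spin":-0.037},{"grip":5,"dx":413,"dy":21,"dz":-4,"spin":-0.037},{"grip":5,"dx":413,"dy":21,"dz":-4,"spin":-0.037},{"grip":5,"dx":413,"dy":21,"dz":-4,"spin":-0.037},{"grip":5,"dx":413,"dy":21,"dz":-4,"spin":-0.037},{"grip":5,"dx":413,"dy":21,"dz":-4,"spin":-0.037},{"grip":5,"dx":413,"dy":21,"dz":-4,"spin":-0.037},{"grip":5,"dx":413,"dy":21,"dz":-4,"spin":-0.037}]' ; python3 -c "
from h import *
im,c,st=shot('w16');print(st['position'],st['tool_rot'],go(st,[.5465,.1452,.0175],88.3));cv2.imwrite('pics/top16.png',imaging.read_camera('top'))"
```

```text
t: 20.9
position: [0.5457, 0.144, 0.1043]
tool_rot: [179.0, 0.5, 88.2]
wrist_force: [0.3, -0.3, -4.0]
opening: 0.015
[0.5457 0.144  0.1043] [179.0205   0.5412  88.1687] (array([ 2.1, -0.7, 86.8]), 'spin', np.float64(-0.002))
```

View pics/w16.png

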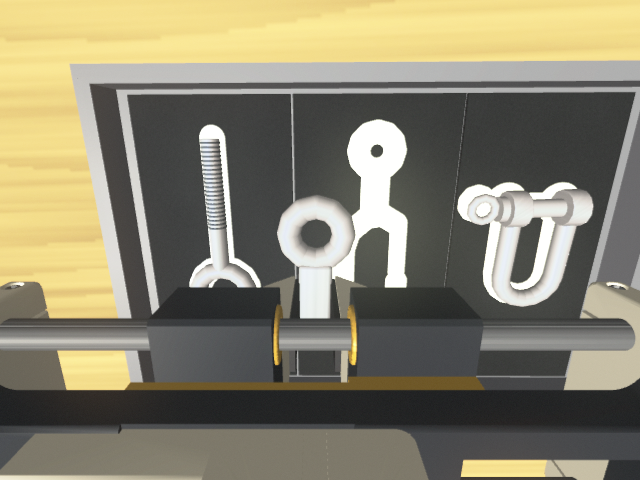

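Good. Descend beside the U-bolt.

```bash
python3 -m jog '[{"grip":5,"dx":2,"dy":-0.7,"dz":25,"spin":0},{"grip":5,"dx":2,"dy":-0.7,"dz":50,"spin":0},{"grip":5,"dx":2,"dy":-0.7,"dz":70,"spin":0},{"grip":5,"dx":2,"dy":-0.7,"dz":80,"spin":0},{"grip":5,"dx":2,"dy":-0.7,"dz":85,"spin":0},{"grip":5,"dx":2,"dy":-0.7,"dz":86,"spin":0},{"grip":5,"dx":2,"dy":-0.7,"dz":86,"spin":0},{"grip":5,"dx":2,"dy":-0.7,"dz":86,"spin":0}]' ; python3 -c "
from h import *
im,c,st=shot('w17');print(st['position'],st['tool_rot'],go(st,[.5465,.1452,.0175],88.3),go(st,[.5478,.1872,.0165],88.3));cv2.imwrite('pics/s17.png',imaging.read_camera('scene'));i=cv2.imread('pics/s17.png');cv2.imwrite('pics/s17c.png',cv2.resize(i[100:260,250:470],None,fx=3.5,fy=3.5,interpolation=cv2.INTER_CUBIC))"
```

```text
t: 21.67
position: [0.5478, 0.1454, 0.0199]
tool_rot: [178.8, 0.5, 88.2]
wrist_force: [0.4, 0.7, -2.7]
opening: 0.0151
[0.5478 0.1454 0.0199] [178.844    0.5069  88.1591] (array([-0.2, -1.3,  2.4]), 'spin', np.float64(-0.002)) (array([41.9, -1.4,  3. ]), 'spin', np.float64(-0.002))
```

View pics/w17.png

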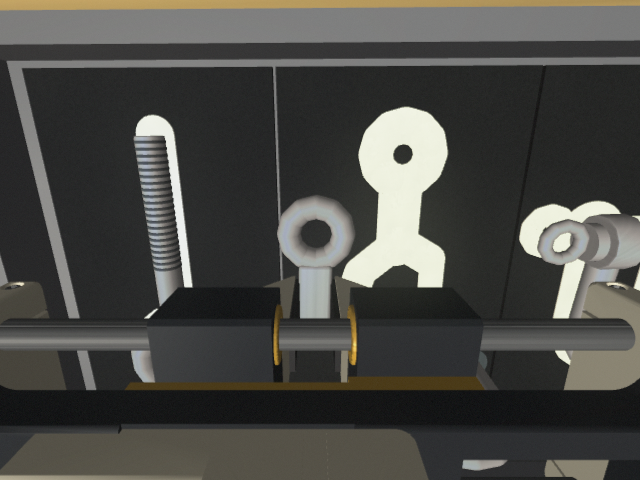

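View pics/s17c.png

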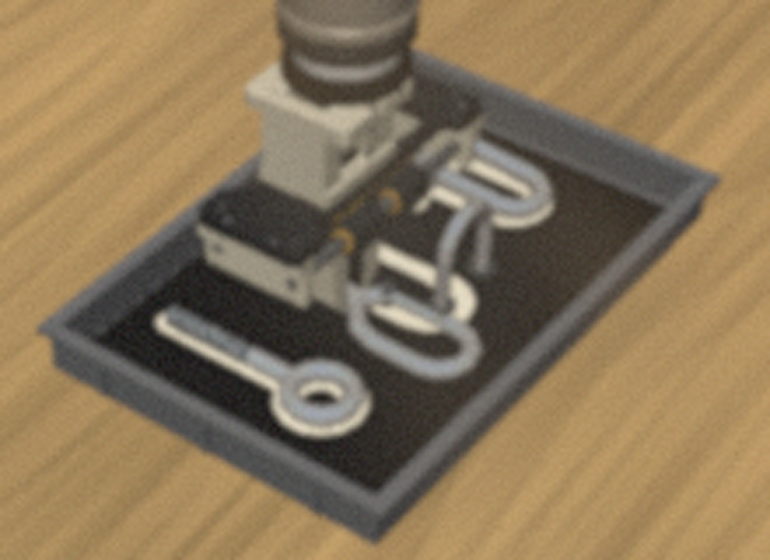

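```bash
python3 -m jog '[{"grip":5,"dx":4,"dy":-1.4,"dz":2,"spin":0},{"grip":5,"dx":8,"dy":-1.4,"dz":3,"spin":0},{"grip":5,"dx":12,"dy":-1.4,"dz":3,"spin":0},{"grip":5,"dx":15,"dy":-1.4,"dz":3,"spin":0},{"grip":5,"dx":18,"dy":-1.4,"dz":3,"spin":0},{"grip":5,"dx":21,"dy":-1.4,"dz":3,"spin":0},{"grip":5,"dx":21,"dy":-1.4,"dz":3,"spin":0}]' ; python3 -c "
from h import *
im,c,st=shot('w18');print(st['position'],st['tool_rot'],st['wrist_force'],go(st,[.5478,.1872,.0165],88.3));cv2.imwrite('pics/s18.png',imaging.read_camera('scene'));i=cv2.imread('pics/s18.png');cv2.imwrite('pics/s18c.png',cv2.resize(i[100:260,250:470],None,fx=3.5,fy=3.5,interpolation=cv2.INTER_CUBIC))"
```

```text
t: 22.35
position: [0.5468, 0.1669, 0.0166]
tool_rot: [178.9, 0.5, 88.2]
wrist_force: [-0.8, -1.9, -2.4]
opening: 0.0148
[0.5468 0.1669 0.0166] [178.8628   0.512   88.1937] [-0.8444 -1.8653 -2.3738] (array([20.3,  0.3, -0.1]), 'spin', np.float64(-0.002))
```

View pics/s18c.png

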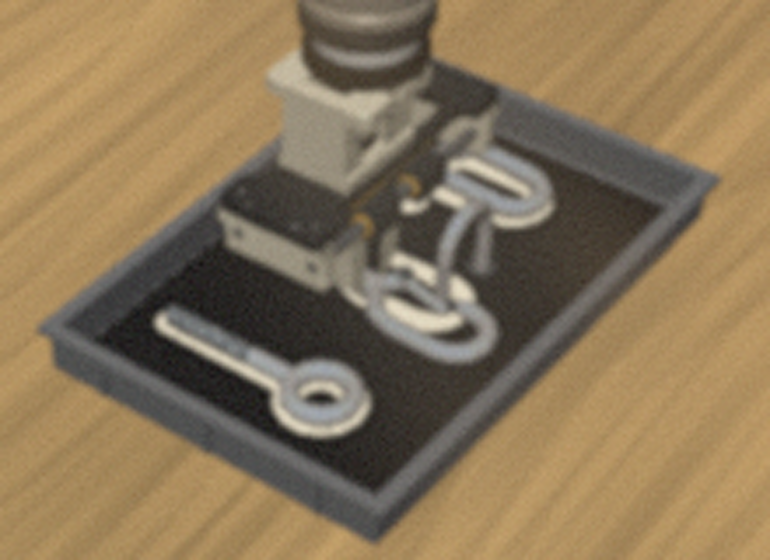

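```bash
python3 -m jog '[{"grip":5,"dx":4,"dy":0.3,"dz":0,"spin":0},{"grip":5,"dx":8,"dy":0.3,"dz":0,"spin":0},{"grip":5,"dx":12,"dy":0.3,"dz":0,"spin":0},{"grip":5,"dx":15,"dy":0.3,"dz":0,"spin":0},{"grip":5,"dx":18,"dy":0.3,"dz":0,"spin":0},{"grip":5,"dx":20.5,"dy":0.3,"dz":0,"spin":0},{"grip":5,"dx":20.5,"dy":0.3,"dz":0,"spin":0},{"grip":5,"dx":20.5,"dy":0.3,"dz":0,"spin":0}]' ; python3 -c "
from h import *
im,c,st=shot('w19');print(st['position'],st['tool_rot'],st['wrist_force'],go(st,[.5178,.1882,.0165],88.3));cv2.imwrite('pics/s19.png',imaging.read_camera('scene'));i=cv2.imread('pics/s19.png');cv2.imwrite('pics/s19c.png',cv2.resize(i[100:260,250:470],None,fx=3.5,fy=3.5,interpolation=cv2.INTER_CUBIC))"
```

```text
t: 23.12
position: [0.5471, 0.1874, 0.0162]
tool_rot: [178.9, 0.5, 88.2]
wrist_force: [-2.0, 0.3, -3.2]
opening: 0.0146
[0.5471 0.1874 0.0162] [178.9434   0.5121  88.2134] [-1.974   0.2738 -3.2018] (array([ -0.1, -29.3,  -0.9]), 'spin', np.float64(-0.002))
```

View pics/s19c.png

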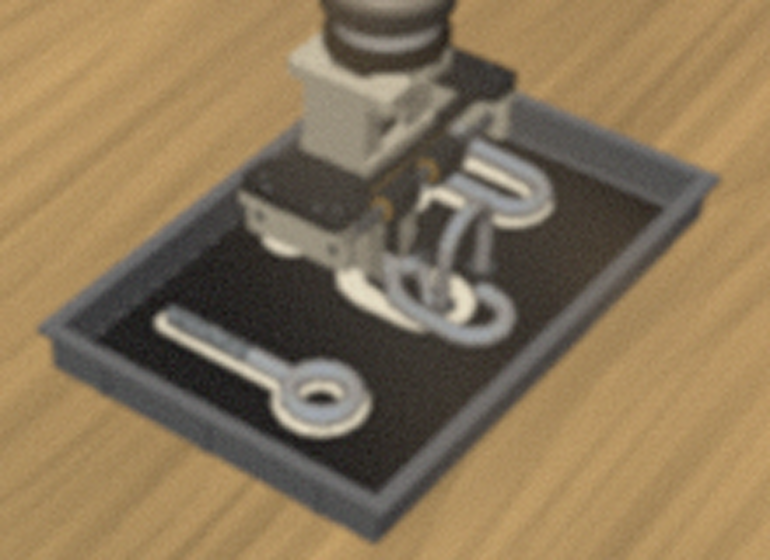

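View pics/w19.png

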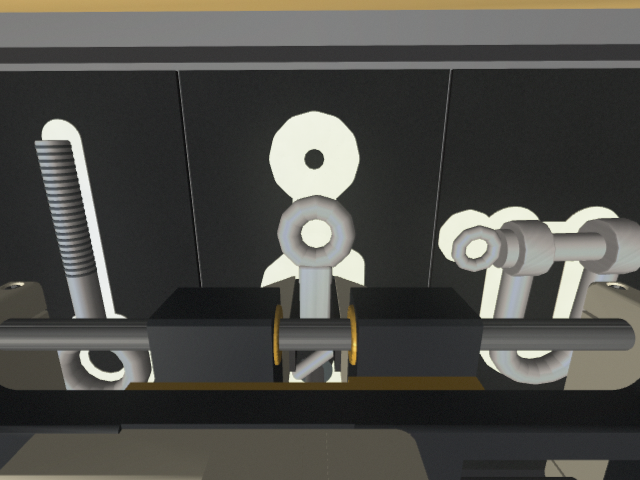

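```bash
python3 -m jog '[{"grip":5,"dx":0,"dy":-6,"dz":0,"spin":0},{"grip":5,"dx":0,"dy":-12,"dz":0,"spin":0},{"grip":5,"dx":0,"dy":-18,"dz":0,"spin":0},{"grip":5,"dx":0,"dy":-24,"dz":0,"spin":0},{"grip":5,"dx":0,"dy":-28,"dz":0,"spin":0},{"grip":5,"dx":0,"dy":-30,"dz":0,"spin":0},{"grip":5,"dx":0,"dy":-30,"dz":0,"spin":0},{"grip":5,"dx":0,"dy":-30,"dz":0,"spin":0}]' ; python3 -c "
from h import *
im,c,st=shot('w20');print(st['position'],st['tool_rot'],st['wrist_force'],go(st,[.5138,.1882,.0137],88.3));cv2.imwrite('pics/s20.png',imaging.read_camera('scene'));i=cv2.imread('pics/s20.png');cv2.imwrite('pics/s20c.png',cv2.resize(i[100:260,250:470],None,fx=3.5,fy=3.5,interpolation=cv2.INTER_CUBIC))"
```

```text
t: 23.88
position: [0.5175, 0.1882, 0.0158]
tool_rot: [178.9, 0.5, 88.2]
wrist_force: [-0.1, 0.7, -4.0]
opening: 0.0148
[0.5175 0.1882 0.0158] [178.8938   0.5067  88.2026] [-0.1328  0.6765 -3.9713] (array([-0.1, -3.7,  2.1]), 'spin', np.float64(-0.002))
```

View pics/s20c.png

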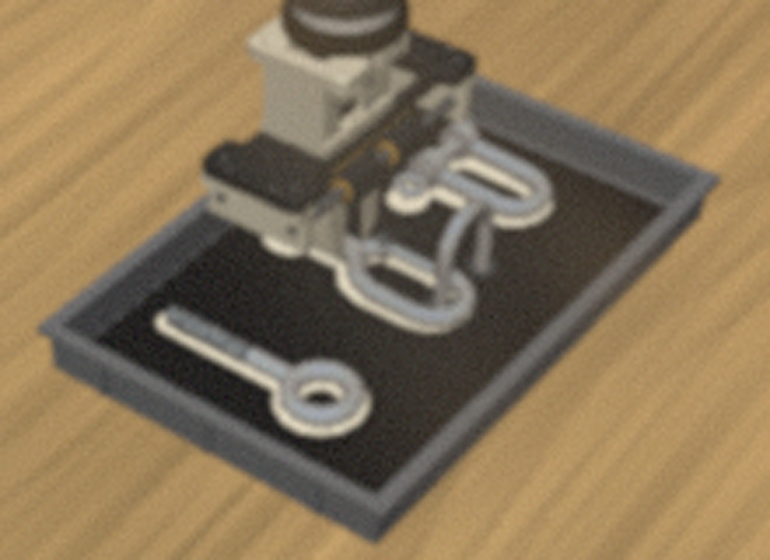

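View pics/w20.png

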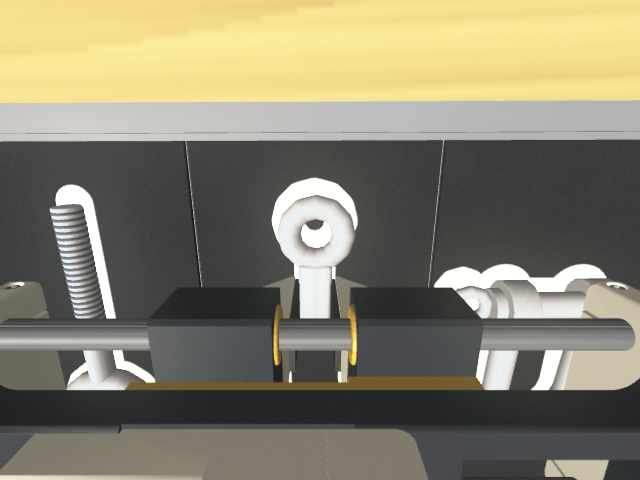

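```bash
python3 -m jog '[{"grip":5,"dx":0,"dy":-2,"dz":0,"spin":0},{"grip":5,"dx":0,"dy":-4,"dz":0,"spin":0},{"grip":5,"dx":0,"dy":-5,"dz":0,"spin":0},{"grip":5,"dx":0,"dy":-5,"dz":0,"spin":0}]'; python3 -m jog '[{"grip":5,"dx":0,"dy":-0.7,"dz":0,"spin":0},{"grip":5,"dx":0,"dy":-1.2,"dz":0,"spin":0},{"grip":5,"dx":0,"dy":-1.2,"dz":0,"spin":0}]'
```

```text
t: 24.32
position: [0.5132, 0.1883, 0.0159]
tool_rot: [178.8, 0.5, 88.2]
wrist_force: [1.6, 0.2, -3.2]
opening: 0.015
t: 24.57
position: [0.5131, 0.1884, 0.0162]
tool_rot: [178.7, 0.5, 88.2]
wrist_force: [5.0, -1.3, -4.2]
opening: 0.0148
```

```bash
python3 -m jog '[{"grip":5,"dx":0,"dy":-1.5,"dz":0,"spin":0},{"grip":5,"dx":0,"dy":-3,"dz":0,"spin":0},{"grip":5,"dx":0,"dy":-3,"dz":0,"spin":0},{"grip":5,"dx":0,"dy":-3,"dz":0,"spin":0}]'
```

```text
t: 24.9
position: [0.5129, 0.1886, 0.0169]
tool_rot: [178.3, 0.4, 88.2]
wrist_force: [9.6, -1.1, -5.6]
opening: 0.0149
```

```bash
python3 -m jog '[{"grip":5,"dx":0,"dy":-3,"dz":0.7,"spin":0},{"grip":5,"dx":0,"dy":-6,"dz":0.7,"spin":0},{"grip":5,"dx":0,"dy":-8,"dz":0.7,"spin":0},{"grip":5,"dx":0,"dy":-8,"dz":0.7,"spin":0},{"grip":5,"dx":0,"dy":-8,"dz":0.7,"spin":0}]'; python3 -c "
from h import *
im,c,st=shot('w21');print(st['position'],st['tool_rot'],st['wrist_force'],st['torque'])"
```

```text
t: 25.32
position: [0.5126, 0.1892, 0.0181]
tool_rot: [177.4, 0.2, 88.1]
wrist_force: [21.1, -2.0, -8.8]
opening: 0.0149
[0.5126 0.1892 0.0181] [177.4092   0.237   88.1344] [21.1295 -2.0343 -8.8099] [-0.3027 -3.1146 -0.0665]
```

View pics/w21.png

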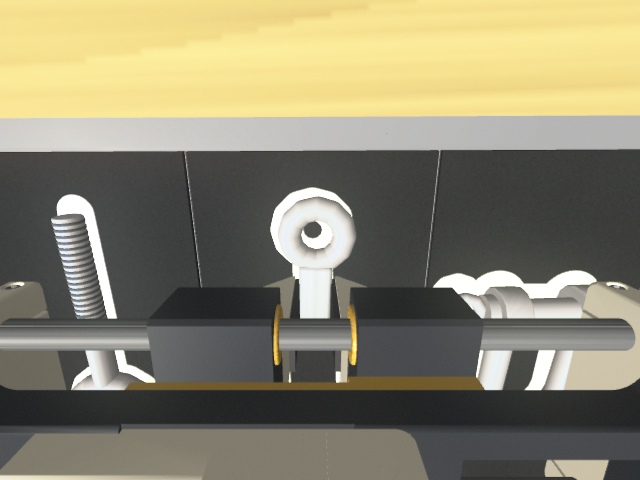

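```bash
python3 -m jog '[{"grip":5,"dx":0,"dy":-6,"dz":1.0,"spin":0},{"grip":5,"dx":0,"dy":-9,"dz":1.0,"spin":0},{"grip":5,"dx":0,"dy":-11,"dz":1.0,"spin":0},{"grip":5,"dx":0,"dy":-11,"dz":1.0,"spin":0},{"grip":5,"dx":0,"dy":-11,"dz":1.0,"spin":0},{"grip":5,"dx":0,"dy":-11,"dz":1.0,"spin":0}]'; python3 -m jog '[{"grip":5,"dx":0,"dy":6,"dz":0,"spin":0},{"grip":5,"dx":0,"dy":2,"dz":0,"spin":0},{"grip":5,"dx":0,"dy":1,"dz":0,"spin":0},{"grip":5,"dx":0,"dy":1,"dz":0,"spin":0}]'; python3 -c "
from h import *
im,c,st=shot('w22');print(st['position'],st['tool_rot'],st['wrist_force'],go(st,[.5138,.1882,.0137],88.3));cv2.imwrite('pics/s22.png',imaging.read_camera('scene'));i=cv2.imread('pics/s22.png');cv2.imwrite('pics/s22c.png',cv2.resize(i[100:260,250:470],None,fx=3.5,fy=3.5,interpolation=cv2.INTER_CUBIC))"
```

```text
t: 25.87
position: [0.5117, 0.1898, 0.0196]
tool_rot: [176.2, 0.0, 88.1]
wrist_force: [27.1, -3.8, -8.1]
opening: 0.015
t: 26.2
position: [0.512, 0.1897, 0.0195]
tool_rot: [176.3, 0.0, 88.1]
wrist_force: [3.0, -0.2, -3.6]
opening: 0.0148
[0.512  0.1897 0.0195] [176.262    0.0391  88.0839] [ 3.0313 -0.1669 -3.6405] (array([-1.5,  1.4,  5.9]), 'spin', np.float64(-0.004))
```

View pics/s22c.png

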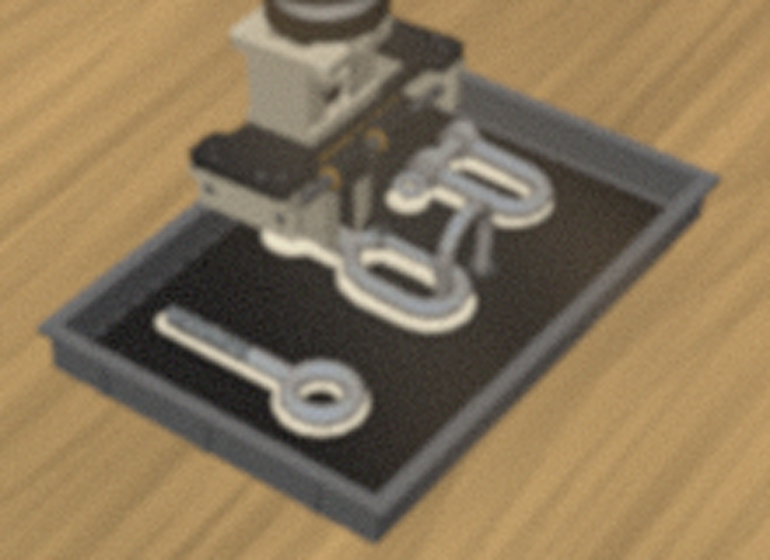

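View pics/w22.png

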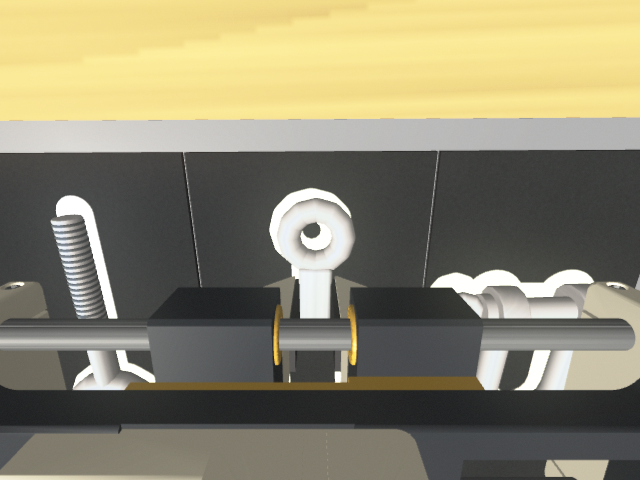

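```bash
python3 -m jog '[{"grip":5,"dx":-1,"dy":1.5,"dz":1.5,"spin":0},{"grip":5,"dx":-1.5,"dy":1.5,"dz":3,"spin":0},{"grip":5,"dx":-1.5,"dy":1.5,"dz":4,"spin":0},{"grip":5,"dx":-1.5,"dy":1.5,"dz":4,"spin":0}]'; python3 -m jog '[{"grip":5,"dx":0,"dy":0,"dz":1,"spin":0},{"grip":5,"dx":0,"dy":0,"dz":2,"spin":0},{"grip":5,"dx":0,"dy":0,"dz":2,"spin":0}]'
```

```text
t: 26.63
position: [0.5131, 0.1881, 0.0151]
tool_rot: [176.4, 0.1, 88.1]
wrist_force: [-0.7, 0.1, -2.0]
opening: 0.0149
t: 26.88
position: [0.5131, 0.1882, 0.0138]
tool_rot: [176.4, 0.1, 88.1]
wrist_force: [-2.8, -1.4, 5.0]
opening: 0.0149
```

```bash
python3 -m jog '[{"grip":5,"dx":0,"dy":0,"dz":1,"spin":0},{"grip":5,"dx":0,"dy":0,"dz":2,"spin":0},{"grip":5,"dx":0,"dy":0,"dz":2,"spin":0}]'; python3 -c "
from h import *
im,c,st=shot('w23');print(st['position'],st['tool_rot'],st['wrist_force'],st['torque'],go(st,[.5138,.1882,.0137],88.3))
i=imaging.read_camera('top');cv2.imwrite('pics/t23.png',i);cv2.imwrite('pics/t23c.png',cv2.resize(i[170:330,120:320],None,fx=3.5,fy=3.5,interpolation=cv2.INTER_CUBIC))"
```

```text
t: 27.13
position: [0.5132, 0.1882, 0.0137]
tool_rot: [176.3, 0.1, 88.1]
wrist_force: [-7.4, -2.0, 16.5]
opening: 0.0144
[0.5132 0.1882 0.0137] [176.3173   0.0636  88.118 ] [-7.4175 -2.0452 16.4747] [-0.4545  1.0395 -0.0325] (array([0. , 0.6, 0. ]), 'spin', np.float64(-0.003))
```

View pics/w23.png

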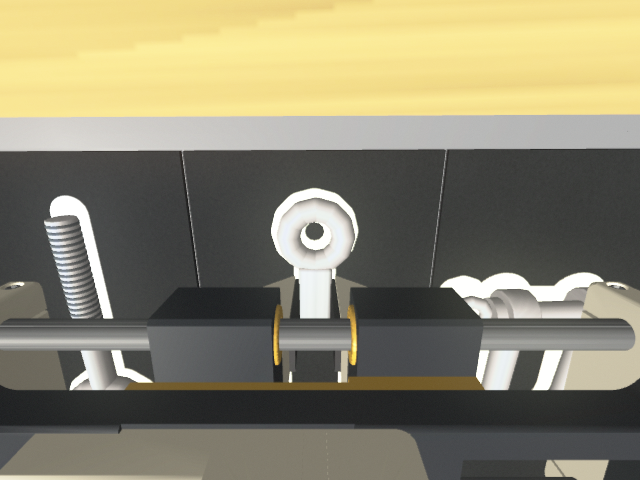

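```bash
python3 -m jog '[{"grip":12,"dx":0,"dy":0.3,"dz":0,"spin":0},{"grip":15,"dx":0,"dy":0.3,"dz":0,"spin":0},{"grip":18,"dx":0,"dy":0.3,"dz":0,"spin":0},{"grip":24,"dx":0,"dy":0.3,"dz":0,"spin":0},{"grip":32,"dx":0,"dy":0.3,"dz":0,"spin":0},{"grip":34,"dx":0,"dy":0.3,"dz":0,"spin":0}]'; python3 -c "
from h import *
im,c,st=shot('w24');print(st['position'],st['tool_rot'],st['wrist_force'],st['opening'])"
```

```text
t: 27.73
position: [0.5136, 0.1882, 0.0136]
tool_rot: [176.3, 0.1, 88.1]
wrist_force: [0.4, 0.1, 0.3]
opening: 0.0317
[0.5136 0.1882 0.0136] [176.3029   0.0593  88.1159] [0.4357 0.1153 0.3432] 0.03172486336806505
```

View pics/w24.png

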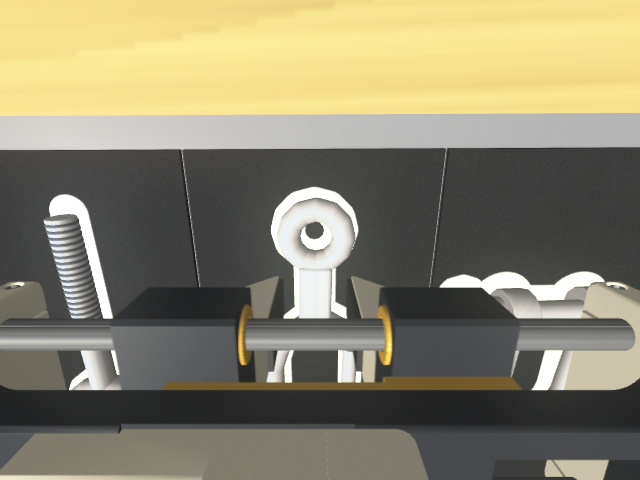

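```bash
python3 -m jog '[{"grip":34,"dx":0,"dy":0,"dz":-10,"spin":0},{"grip":36,"dx":0,"dy":0,"dz":-35,"spin":0},{"grip":45,"dx":0,"dy":0,"dz":-70,"spin":0},{"grip":60,"dx":0,"dy":20,"dz":-105,"spin":0},{"grip":70,"dx":0,"dy":50,"dz":-140,"spin":0},{"grip":80,"dx":0,"dy":80,"dz":-150,"spin":0},{"grip":80,"dx":0,"dy":85,"dz":-150,"spin":0},{"grip":80,"dx":0,"dy":85,"dz":-150,"spin":0},{"grip":80,"dx":0,"dy":85,"dz":-150,"spin":0}]' ; python3 -c "
from h import *
im,c,st=shot('w25');import pickle;pickle.dump(st,open('w25.pkl','wb'));print(st['position'],st['tool_rot'])"
```

```text
t: 28.53
position: [0.5875, 0.1857, 0.1679]
tool_rot: [176.5, 0.1, 88.1]
wrist_force: [0.1, -0.0, -0.7]
opening: 0.0774
[0.5875 0.1857 0.1679] [176.4539   0.086   88.1012]
```

View pics/w25.png

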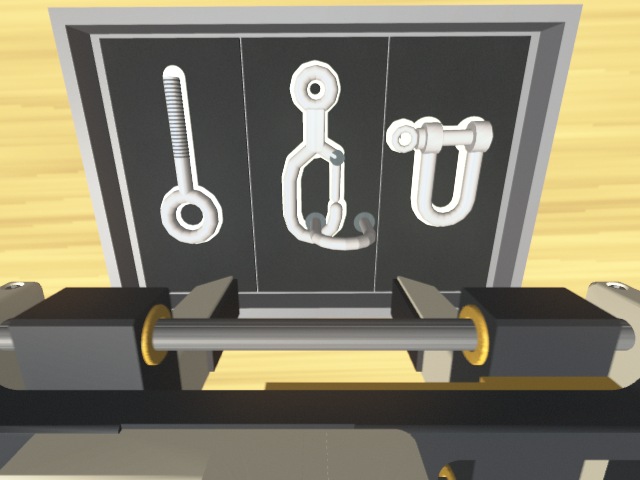

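Run:
```python
from meas import *
import pickle
im=cv2.imread("pics/w25.png");st=pickle.load(open("w25.pkl","rb"));c=cam("wrist",st)
a=cv2.resize(im[50:250,150:340],None,fx=3,fy=3,interpolation=cv2.INTER_CUBIC)
cv2.imwrite("pics/w25a.png",a)
cv2.imwrite("pics/w25b.png",cv2.resize(im[50:250,330:500],None,fx=3,fy=3,interpolation=cv2.INTER_CUBIC))
# predicted outline points of target poses, with item heights
t=np.radians(-1.7);R=np.array([[np.cos(t),-np.sin(t)],[np.sin(t),np.cos(t)]])
def P(o,pts): 
    return proj(c,[[*(np.array(o)+R@np.array(p[:2])),p[2]] for p in pts]).round(1).tolist()
print("hook eye c, eye end, bowl end,spine,gate face",P([.5138,.1882],[(-.032,0,.014),(-.051,0,.014),(.102,-.001,.014),(.06,-.028,.014),(.042,.023,.014)]))
print("eb ring c, ring end, tip, shank",P([.5446,.0704],[(.042,0,.0145),(.0685,0,.0145),(-.075,0,.0145),(0,-.0065,.0145),(0,.0065,.0145)]))
```

```text
hook eye c, eye end, bowl end,spine,gate face [[314.9, 87.9], [314.9, 62.0], [314.4, 241.8], [284.5, 198.5], [341.1, 178.4]]
eb ring c, ring end, tip, shank [[189.0, 216.2], [192.5, 243.2], [170.7, 76.8], [175.6, 170.4], [190.3, 170.3]]
```

View pics/w25a.png

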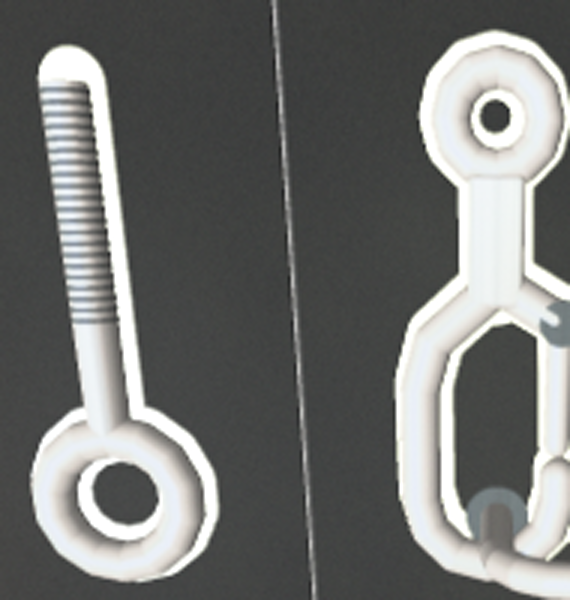

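View pics/w25b.png

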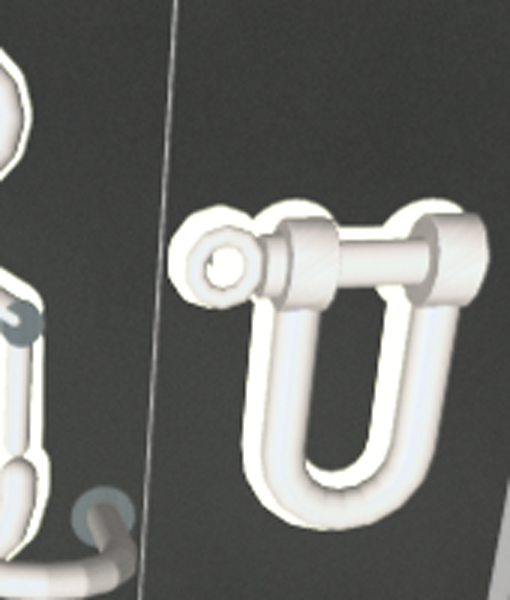

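Run:
```python
from meas import *
import pickle
t=np.radians(-1.7);R=np.array([[np.cos(t),-np.sin(t)],[np.sin(t),np.cos(t)]])
for n in ("w25","w11","w7"):
  c=cam("wrist",pickle.load(open(n+".pkl","rb")))
  for lab,p in (("head left",(-.028,-.053,.021)),("legs x=.012 L",(.012,-.026,.0175)),("R",(.012,.026,.0175)),("crown end",(.052,0,.0145)),("paint L",(.012,-.0285,.008)),("paint R in",(.012,.0105,.008)),("paint head",(-.028,-.0555,.008))):
    print(n,lab,proj(c,[[*(np.array([.5516,.3036])+R@np.array(p[:2])),p[2]]]).round(1))
i=cv2.imread("pics/w11.png");cv2.imwrite("pics/w11c.png",cv2.resize(i[90:230,510:640],None,fx=4,fy=4,interpolation=cv2.INTER_CUBIC))
```

```text
w25 head left [[391.  136.9]]
w25 legs x=.012 L [[417.5 183.7]]
w25 R [[476.4 183.5]]
w25 crown end [[440.4 225.8]]
w25 paint L [[411.8 181.9]]
w25 paint R in [[454.7 181.7]]
w25 paint head [[385.  136.2]]
w11 head left [[538.6 124.6]]
w11 legs x=.012 L [[559.1 174.5]]
w11 R [[621.1 174.4]]
w11 crown end [[576.8 219.6]]
w11 paint L [[548.9 173.2]]
w11 paint R in [[594.  173.1]]
w11 paint head [[526.1 124.9]]
w7 head left [[326.3 130.1]]
w7 legs x=.012 L [[357.1 178.3]]
w7 R [[417. 178.]]
w7 crown end [[384.  222.1]]
w7 paint L [[353.1 177.1]]
w7 paint R in [[396.7 176.9]]
w7 paint head [[322.9 130.4]]
```

Run:
```python
from h import *
i=imaging.read_camera('scene');cv2.imwrite('pics/s30.png',i)
st=telemetry.get_state();print(st['t'],st['wrist_force'])
```

```text
28.6333 [-0.5354  0.0031 -0.0528]
```

View pics/s30.png

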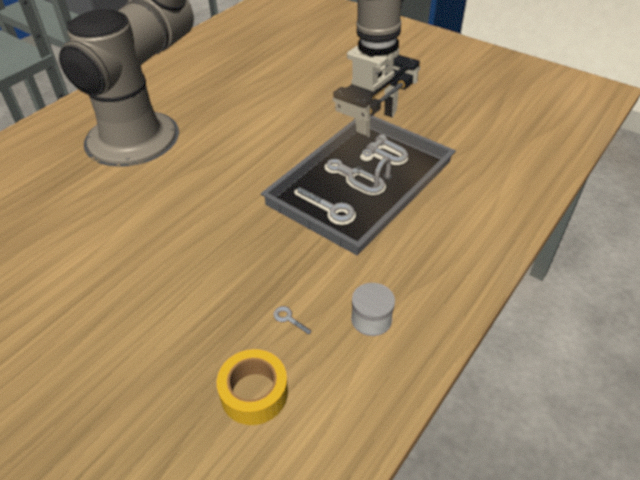

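The scene view shows the short eye bolt (292,320), the tin (372,308) and the tape roll (252,387) where they started. All three kit items are on their shapes, and the gripper is clear of everything.

```bash
python3 -c "
from plant import r
print(r.finish_job())"
```

```text
the job is handed in; nothing more can be done
None
```

The tray is made up and the job was handed in at about 28.6 s of the 72 s allowed. No verdict was reported.

- **Shackle and long eye bolt:** both were lowered until the wrist force showed contact (under about 10 N) and then released on their shapes, the right way round. In the last wrist view the eye bolt's ring and tip were within about 1 mm of where they belong.
- **Snap hook:** the U-bolt leg went in through the gate with about 2 N of side force, and I then drew the hook back until the leg sat in the bowl. Tugs along the shank peaked at about 27 N and it held. It was set down and released without moving, and the last pictures show the gate shut and the hook on its shape.
- **Left alone:** the short eye bolt, the tin and the tape roll look unmoved in the scene view.

Three checks were less clean:
- **Shackle offset:** depending on the view, the shackle reads 0.5 to 2 mm off towards tray +y. I took that as inside the painted margin and did not move it.
- **Gripper tilt:** by the end of the tug the tool had tilted about 3.7°. The hook still made contact at the height expected for it lying flat.
- **Press on release:** pressing the hook onto the mat before letting go reached about 16 N.

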